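# Spin the saw wheel, brake it at its lock slot and pin it

## Task

The cut-off saw has a new disc and its nut is still to be tightened. With the fingertips on the steel flange, spin the wheel briskly (a quarter turn a second or more) and let it run free for a turn or so; then brake it by light touch and leave it standing with the hub's lock hole under the slot of the lock bracket. Then take the plain locking pin from the tool block and put it upright through the slot, fully home in the hole, never while the wheel still turns; force nothing, let nothing press on the thin brittle disc, and leave the other things alone.

Things in the scene. Friction and masses are not known exactly. Their poses are not given: they have to be found in the camera images.
- saw: The fixed cut-off saw: grey drip tray (410 x 480 mm) with a finned motor, a spindle along the saw's y axis 125 mm above the bench, and a low vice. Origin: underside of the tray, straight below the lock slot. Axes: y along the spindle from wheel to motor (bearing housing and motor at y +18 to +294 mm, their tops 230 mm above the bench at most), z up.
- slot (a point): Centre of the lock slot, on the top face of the steel lock bracket (44 x 44 x 8 mm plate over the hub, 179 mm above the bench, fixed). The slot goes right through: 14 x 14 mm. The hub's surface is 14 mm below this point. The disc stands 31 mm to the -y side and rises 36 mm above this point, so close the gripper along the saw's x here.
- axle (a point): Point on the spindle's axis (125 mm above the bench) at the middle of the clamping flange's 22 mm width; the flange's top is 50 mm above it. The flange rim is where to spin and brake the wheel, with closed fingertips from above; the pads grip it well. It is rigid: find its surface by touch, for half a millimetre of push can already mean 20 N; lift off slowly, or the finger drags the wheel along.
- spindle (a joint): Turning angle of the spindle (hub, flange, disc and nut as one), rad, counted on over many turns; it grows when the top of the wheel moves towards the saw's +x. The lock hole points straight up, under the slot, when this is a whole multiple of 2 pi. At rest at the start, anywhere in the turn. It turns freely both ways (inertia about 0.005 kg m2): spun at 3 rad/s it coasts for some 12 s. It is balanced and stays where it is stopped.
- wheel: The turning steel parts: hub (80 mm diameter, y -30 to +12 mm) and clamping flange (100 mm diameter, 22 mm wide, y -55 to -33 mm, its top 175 mm above the bench; a dark scribed line across its rim and outer face is in line with the lock hole). Origin on the spindle axis in the plane of the slot; y is the spindle axis, z points out through the lock hole.
- lock_hole (a point): Middle of the mouth of the lock hole in the hub's round surface, 40 mm from the axis. The hole is radial, 12 mm wide around the hub (mouth bevelled to 17 mm), 14 mm along the axis and 25 mm deep.
- disc: The thin dark abrasive disc clamped between hub and flange, 180 mm diameter, 3 mm thick, y -33 to -30 mm, brittle; it turns with the wheel and stands 40 mm above the flange's rim, beside it.
- pin: The locking pin, loose, steel: shaft 10 mm diameter and 85 mm long with a tapered nose (5 mm at the end, full size 8 mm up), then a plain round head 20 mm diameter and 30 mm tall. It stands upright, nose down, in one of the two holes of the tool block. Origin at the end of the nose, z up along the pin. About 0.11 kg.
- pin_tip (a point): The end of the pin's nose.
- pin_head (a point): The middle of the pin's head, 100 mm above the nose; grip it here.
- block: Fixed plywood tool block 160 x 60 x 50 mm with two holes 12 mm wide and 45 mm deep, 45 mm either side of the middle along its x. Origin: centre of its underside.
- tkey: T-handle key standing in the other hole of the block: 10 mm shaft, black cross bar 76 mm long at 126 mm above the bench. Origin at its foot. Not to be moved.
- spanner: Open-ended steel spanner, 190 mm long, lying on the bench. Not to be moved.
- sample: Cut steel slug, 32 mm diameter, 26 mm tall, on the bench. Not to be moved.
Things that resemble listed ones, but are neither listed nor needed, are in the scene too. What is meant by the pin is not purple, and is the smaller of those in its own colour.

How it is judged:
On the way, in this order (a step that is already met when the one before it is completed fails the run):
1. the wheel runs free, untouched, at more than 1.3 rad/s ((velocity of joint spindle above 1.3 rad/s or velocity of joint spindle below -1.3 rad/s) and contact force between wheel and anything else below 0.05 N), for 0.8 s.
2. the wheel stands still, untouched, with the lock hole under the slot (within 0.1 rad, 4 mm at the hub) (velocity of joint spindle between -0.05 and 0.05 rad/s and angle between wheel's own z axis and vertical below 0.1 rad and contact force between wheel and anything else below 0.05 N), for 0.3 s.
At the end, for the whole second after the job is handed in: The locking pin stands upright (within 0.3 rad) through the slot with its nose at the bottom of the lock hole (within 4 mm of full depth), and the spindle is at rest, hole up (velocity of joint spindle between -0.05 and 0.05 rad/s and z of pin_tip in the frame of wheel between 0.01 and 0.019 m and x of pin_tip in the frame of wheel between -0.006 and 0.006 m and angle between wheel's own z axis and vertical below 0.2 rad and angle between pin's own z axis and vertical below 0.3 rad and linear speed of pin below 0.02 m/s); the robot touches nothing.
It fails at once if the wheel is pressed by the robot with more than 25 N (contact force between any of the fingers, the arm and wheel above 25 N).
It fails at once if the brittle disc is touched by the robot or the pin (over 3 N) (contact force between any of the fingers, the arm, pin and disc above 3 N).
It fails at once if the pin is put to a turning wheel (over 1 N while it turns faster than 1.5 rad/s) (contact force between pin and wheel above 1 N and (velocity of joint spindle above 1.5 rad/s or velocity of joint spindle below -1.5 rad/s)).
It fails at once if the pin is forced against the wheel or the saw (over 25 N) (contact force between pin and wheel above 25 N or contact force between pin and saw above 25 N).
It fails at once if the T-key, spanner or cut sample is moved by more than 20 mm (distance of any of tkey, spanner, sample from where it was at the start of the episode above 0.02 m).
It also fails if it takes over 72 s, if anything falls off the work surface, if the arm or the gripper's body presses on something with over 40 N, if the wrist force passes 120 N, or if a joint passes its speed limit or range.

## Robot

A 7-joint arm with a two-finger parallel gripper is mounted at the origin on the work surface. World frame = base frame: x ahead of the robot, y to its left, z up, the work surface at z = 0. Lengths are in m, angles in rad, forces in N, time in s.
With the tool pointing down it reaches from about 0.4 to 0.9 m from the base axis. Payload 5.6 kg.
Tool frame: the origin (TCP) lies at the very end of the fingers, on their centre line; the grasp point (between the pads) lies 19 mm behind it (grip_point_offset is the z of the grasp point in the tool frame, in m); z points along the fingers, y is the line along which they close (so a half turn about z gives the same grasp; the last joint's range is limited). The gripper opens to 92 mm and grips with 3 to 60 N. Pads are 20 mm wide; open, the fingers measure 128 mm over their backs; the gripper's body (75 mm by 189 mm) begins 69 mm behind the grasp point.
Start: joints at [1.11, 0.468, -0.012, 1.603, 0.006, 1.071, -0.056], TCP at [0.264, -0.594, 0.191] pointing down, gripper open.
Joint ranges: [-2.53, 2.53], [-0.31, 2.02], [-1.57, 1.55], [0.28, 2.44], [-1.29, 4.43], [0.15, 1.84], [-2.92, 2.92]. Speed limits (rad/s): [2.57, 2.57, 3.14, 3.14, 3.14, 3.14, 3.14].

## Interface

Orientations are given as a rotation vector (axis times angle).
In Python, from workcell import * gives the robot as it stands.
- The arm moves only by the tool move_arm, never from a script. Its argument "moves" is a list of rows, each a list of 4 numbers: the shift along the world's x, y, z in m, then the turn about the world's z in degrees. A call has 1 to 12 rows; each row is the pose to reach, as a shift and turn from the pose commanded when the call began; what a row does not reach only later rows make up. A row lasts 1/8 s, in which the tool goes at most 62.5 mm and 10.7 degrees, less where a joint would pass 70% of its speed; a pose out of reach is approached as far as the arm can. A call with a gripper value outside its range is refused whole. "hand" is the closure, from -1 (fully open) to 1 (shut), set as the call begins (left out, the last holds). The fingers move at their own pace and stop on an object; "grip_force" is the grip in N (left out, the last holds). Time passes only in rows, so rows that repeat a pose let the fingers close. It gives the time, the measured TCP pose, the force, the opening and the grip force at its end, in the units of the state.
- get_state(): the state, without advancing time (a new reading comes with each control period).
- capture(name): name is "scene" or "side" or "wrist"; returns a dict with "pixels" (384x512x3 uint8, blue, green, red), "fx", "fy", "cx", "cy" (pixels), "view" (4x4, takes a point from world to camera coordinates). Camera axes: x right, y down, z forward; pixel columns grow to the right and rows downward; lengths in m; the calibration is good to about 2 mm. A picture is of the moment at which its call begins. There is no depth.
- job_done(): hands the job in; it is judged then, once.
Trained networks look in a picture, given as the dict that the camera call returned (one of the last four; its "shot" number tells which), for a name from the list of things; names that differ only in an ending like _2 or _b are one class to them, and where a whole thing is asked for, a point or a joint stands for the part that bears it (a point fixed in the world has none). Each returns a list of dicts, best first, with "confidence" (0 to 1); they miss things now and then, are a little off and sometimes report something else, mostly with a low value. They report only what shows in the picture. A call takes as long as a camera call. They do not tell look-alikes from the thing itself.
- recognise(label, picture): "box" ([left, top, right, bottom] in pixels, round what is visible of it).
- mark_of(label, picture): "point" ([column, row] in pixels: a listed point, or the origin of a listed thing).
The state is a dict: "clock": time; "joint_pos": joint angles; "qd": joint speeds; "effort": joint torques, N m; "tool_pos": TCP position; "eef_rot": TCP orientation; "wrist_force": force on the tool from outside, world axes, zero at the start; "torque": the same for the moment, N m; "width": finger opening in m; "grip_force": force on a finger pad.
Only numpy, scipy, OpenCV 4.12 (cv2) and the standard library are available. Lean on these libraries where they do the work, as an engineer would, in place of code of your own. Each camera call takes 0.05 s, during which the arm holds its last target. There are 200 camera calls.

## Working session

There is one attempt and no reset: what is moved stays moved. The work goes in short steps, Python scripts to look and compute and a tool call to move; the robot and the scene stay as the last step left them, time stands still between calls to the robot, and variables do not carry over. Pictures are saved under pics/ and viewed, at most 10 in all, crops included, and the job is handed in when it is done.

Besides the shell and the picture viewer there is one more tool, called after ">>>" as name(argument=value, ...), one argument or row to a line, values as JSON. move_arm: Moves the arm, as the interface text tells. Its arguments: {"type":"object","properties":{"moves":{"type":"array","items":{"type":"array","items":{"type":"number"}}},"hand":{"type":"number"},"grip_force":{"type":"number"}},"required":["moves"]}

```bash
mkdir -p pics; ls; cat > h.py <<'E'
from workcell import *
import numpy as np, cv2
def tri(obs):
    A=[];b=[]
    for p,(u,v) in obs:
        V=np.array(p["view"]);x=(u-p["cx"])/p["fx"];y=(v-p["cy"])/p["fy"]
        for r in (x*V[2]-V[0],y*V[2]-V[1]): A.append(r[:3]);b.append(-r[3])
    A=np.array(A);b=np.array(b);s=np.linalg.lstsq(A,b,rcond=None)[0]
    return s,np.abs(A@s-b).max()
def atz(p,uv,z):
    V=np.array(p["view"]);R=V[:3,:3];c=-R.T@V[:3,3]
    d=R.T@np.array([(uv[0]-p["cx"])/p["fx"],(uv[1]-p["cy"])/p["fy"],1]);return c+d*(z-c[2])/d[2]
def proj(p,X):
    V=np.array(p["view"]);q=V[:3,:3]@np.array(X)+V[:3,3];return np.array([p["fx"]*q[0]/q[2]+p["cx"],p["fy"]*q[1]/q[2]+p["cy"]])
E
python3 - <<'E'
from h import *
P={n:capture(n) for n in("scene","side","wrist")}
cv2.imwrite("pics/a.png",cv2.resize(np.hstack([P["scene"]["pixels"],P["side"]["pixels"]]),(800,300)))
for n in P: cv2.imwrite(f"pics/{n}0.png",P[n]["pixels"])
for l in("slot","axle","lock_hole","pin_head","pin_tip","tkey","block","saw","wheel"):
    for n in P:
        m=mark_of(l,P[n]); print(l,n,[(np.round(q["point"]).tolist(),round(q["confidence"],2)) for q in m[:4]])
print(get_state())
for n in P: print(n,np.round(-np.array(P[n]["view"])[:3,:3].T@np.array(P[n]["view"])[:3,3],3))
E
```

```text
pics
slot scene [([343.0, 163.0], 0.57)]
slot side [([273.0, 137.0], 0.82)]
slot wrist []
axle scene [([342.0, 182.0], 0.63), ([326.0, 193.0], 0.58)]
axle side [([276.0, 165.0], 0.95), ([373.0, 282.0], 0.21)]
axle wrist []
lock_hole scene [([332.0, 187.0], 0.98)]
lock_hole side []
lock_hole wrist []
pin_head scene [([187.0, 203.0], 0.79), ([204.0, 242.0], 0.72), ([164.0, 255.0], 0.52)]
pin_head side [([288.0, 284.0], 0.54), ([291.0, 246.0], 0.47)]
pin_head wrist []
pin_tip scene [([168.0, 283.0], 0.7), ([195.0, 240.0], 0.6)]
pin_tip side []
pin_tip wrist []
tkey scene [([324.0, 190.0], 0.68), ([248.0, 338.0], 0.15)]
tkey side []
tkey wrist []
block scene [([224.0, 277.0], 0.75), ([334.0, 187.0], 0.3)]
block side [([299.0, 278.0], 0.6)]
block wrist []
saw scene [([332.0, 220.0], 0.87)]
saw side [([266.0, 198.0], 0.96)]
saw wrist []
wheel scene [([344.0, 181.0], 0.83)]
wheel side []
wheel wrist []
{'clock': 1.5, 'joint_pos': array([ 1.1099847 ,  0.46745647, -0.01159548,  1.60270122,  0.00598229,
        1.0714054 , -0.05629503]), 'qd': array([ 8.55569146e-04, -2.96136682e-05,  9.98922257e-04, -4.39387397e-04,
       -2.44815181e-03, -2.56944676e-04,  1.80943159e-03]), 'effort': array([-7.54572920e-04, -5.20415640e+01, -1.27800021e-02, -2.44053000e+01,
       -5.67064527e-02,  1.13628100e-02,  3.32860020e-05]), 'tool_pos': array([ 0.2637107 , -0.59411229,  0.19122012]), 'eef_rot': array([ 3.07324782e+00,  6.51398223e-01, -1.43238255e-05]), 'wrist_force': array([-0.93159591,  0.52666403,  0.12163821]), 'torque': array([-0.06078569, -0.00507031, -0.01778497]), 'grip_force': 0.0, 'width': 0.09177183509757254}
scene [ 1.056 -0.715  0.897]
side [ 0.135 -0.986  0.748]
wrist [ 0.338 -0.561  0.384]
```

View pics/scene0.png

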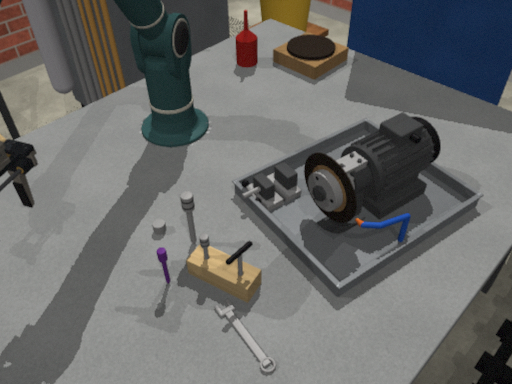

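View pics/side0.png

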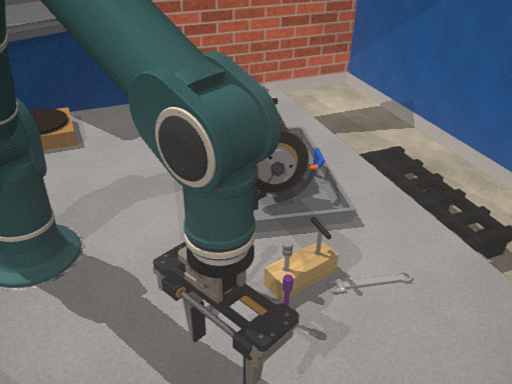

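The scene view shows the wheel at about (325,190). The block is at (224,270), with the small grey pin at (204,242) and the T-key at (240,252). A larger grey look-alike stands at (187,200) and a purple one at (163,255). In the side view the disc is at (277,163) and the pin head at (288,247).

```bash
python3 - <<'E'
from h import *
s=capture("scene");d=capture("side")
for n,a,b in(("slot",(343,163),(273,137)),("axle",(324,191),(276,165)),("pinhead",(204,242),(288,247)),("tkeybar",(240,252),(321,228))):print(n,tri([(s,a),(d,b)]))
print("pin z.1057",atz(s,(204,242),.105)); print("axle .125",atz(s,(324,191),.125)); print("slot",atz(s,(343,163),.179))
print("block ends top",[atz(s,q,.05) for q in((192,247),(262,275),(190,265),(253,295))])
print("tray",[atz(s,q,.03) for q in((234,186),(366,122),(478,200),(334,278))])
print("big pin foot",atz(s,(195,240),0),"purple",atz(s,(168,283),0),"key",atz(s,(240,252),.126))
w=capture("wrist");V=np.array(w["view"]);print(np.round(V,3),w["fx"])
E
```

```text
slot (array([0.61591309, 0.02336819, 0.18029957]), np.float64(0.0024780996969424596))
axle (array([ 0.60588637, -0.02589617,  0.12292941]), np.float64(0.000359240571129793))
pinhead (array([ 0.50282377, -0.31243891,  0.10508263]), np.float64(0.001678943873284544))
tkeybar (array([ 0.58934407, -0.28920464,  0.11706782]), np.float64(0.002013397605073519))
pin z.1057 [ 0.50404903 -0.31418977  0.105     ]
axle .125 [ 0.60735523 -0.02820088  0.125     ]
slot [0.6131681  0.02812354 0.179     ]
block ends top [array([ 0.456726 , -0.3152557,  0.05     ]), array([ 0.62778612, -0.26258558,  0.05      ]), array([ 0.49269468, -0.35214859,  0.05      ]), array([ 0.64903003, -0.3128655 ,  0.05      ])]
tray [array([ 0.36494219, -0.09120273,  0.03      ]), array([0.45731516, 0.38915548, 0.03      ]), array([0.86012122, 0.29683073, 0.03      ]), array([ 0.7389173 , -0.14921502,  0.03      ])]
big pin foot [ 0.4098315  -0.27194909  0.        ] purple [ 4.61758943e-01 -3.98467637e-01 -1.11022302e-16] key [ 0.59331767 -0.29188257  0.126     ]
[[ 0.406 -0.914  0.    -0.65 ]
 [-0.875 -0.389  0.287 -0.033]
 [-0.263 -0.117 -0.958  0.392]
 [ 0.     0.     0.     1.   ]] 285.6907071989887
```

>>> move_arm(
  moves=[
    [0.02,0.01,0.08,0],
    [0.05,0.05,0.11,0],
    [0.08,0.1,0.11,5],
    [0.11,0.16,0.11,10],
    [0.14,0.21,0.11,16],
    [0.17,0.27,0.11,22],
    [0.2,0.32,0.11,28],
    [0.23,0.38,0.11,34],
    [0.26,0.44,0.11,40],
    [0.29,0.5,0.11,46],
    [0.32,0.56,0.11,52],
    [0.345,0.61,0.11,55],
  ],
  hand=1,
  grip_force=20,
)

```text
clock: 3.15
tool_pos: [0.6017, 0.002, 0.3014]
eef_rot: [2.423, 1.998, 0.0]
wrist_force: [0.7, -1.7, -0.3]
width: 0.0001
grip_force: 0.0
```

>>> move_arm(
  moves=[
    [0,0,0,0],
    [0,0,0,0],
  ],
)

```text
clock: 3.4
tool_pos: [0.6008, -0.0001, 0.3009]
eef_rot: [2.426, 1.996, -0.001]
wrist_force: [0.3, -0.5, 0.6]
width: 0.0002
grip_force: 0.0
```

```bash
python3 - <<'E'
from h import *
s=get_state();print(s["clock"],s["tool_pos"],s["eef_rot"],s["wrist_force"],s["width"],s["joint_pos"])
P={n:capture(n) for n in("wrist","scene","side")}
for n in P: cv2.imwrite(f"pics/{n}1.png",P[n]["pixels"])
for l in("slot","axle","lock_hole","wheel","pin_head"):
    for n in P:
        m=mark_of(l,P[n]); print(l,n,[(np.round(q["point"],1).tolist(),round(q["confidence"],2)) for q in m[:4]])
# composite
sc=cv2.resize(P["scene"]["pixels"][110:290,220:490],None,fx=1.5,fy=1.5)
w=P["wrist"]["pixels"]; H=np.zeros((384,512+405,3),np.uint8);H[:,:512]=w;H[:270,512:]=sc
cv2.imwrite("pics/c1.png",cv2.resize(H,(800,335)))
E
```

```text
3.4 [ 6.00805809e-01 -1.17536663e-04  3.00873795e-01] [ 2.42550996e+00  1.99644713e+00 -1.45906881e-03] [ 0.30320283 -0.4634084   0.55345897] 0.00022664040561062426 [ 0.32150827  0.34530612 -0.49143052  1.5709193   0.16871397  1.2683953
 -0.38930008]
slot wrist [([267.5, 164.4], 0.83)]
slot scene [([344.3, 162.5], 0.59), ([332.5, 189.0], 0.58)]
slot side [([273.1, 137.2], 0.76)]
axle wrist []
axle scene []
axle side [([273.9, 169.6], 0.81)]
lock_hole wrist [([252.1, 150.8], 0.68)]
lock_hole scene []
lock_hole side [([274.3, 160.4], 0.44)]
wheel wrist [([272.3, 153.3], 0.97)]
wheel scene [([345.4, 182.8], 0.88)]
wheel side [([270.9, 157.4], 0.87)]
pin_head wrist []
pin_head scene [([204.2, 238.6], 0.72), ([131.6, 241.1], 0.69), ([188.9, 316.9], 0.56)]
pin_head side [([209.2, 333.2], 0.93), ([337.8, 311.8], 0.79), ([269.0, 160.6], 0.34)]
```

View pics/c1.png

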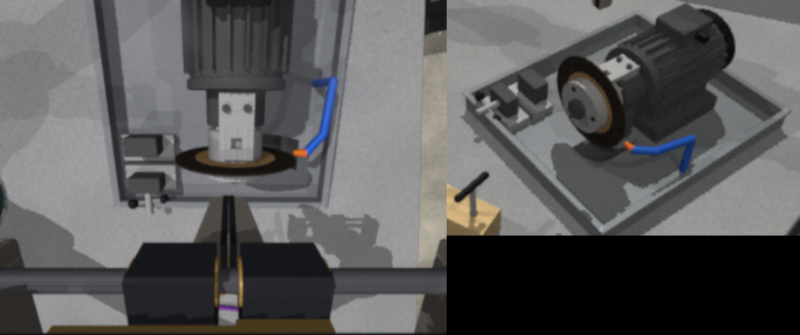

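The wrist view (here at 0.87 scale) shows the saw square to the image. The slot is at about (236,143), the disc edge at (236,160), and the grey flange just below it. The closed fingers point at the wheel. In the scene crop, the disc and its nut face are clear at about (590,100).

```bash
python3 - <<'E'
from h import *
w=capture("wrist");s=capture("scene");d=capture("side")
print(w["cx"],w["cy"],w["fx"])
uv=mark_of("slot",w)[0]["point"];print(uv)
print("slot",atz(w,uv,.179),tri([(w,uv),(s,(344,162.7))]),tri([(w,uv),(d,(273.1,137.2))]))
# tray sides in wrist picture: lines -> yaw ; use bracket edges via gradient
cv2.imwrite("pics/wcrop.png",cv2.resize(w["pixels"][85:225,180:350],None,fx=4,fy=4,interpolation=cv2.INTER_CUBIC))
V=np.array(w["view"]);print("img up dir in world", V[1,:3],V[0,:3])
cv2.imwrite("pics/scrop.png",cv2.resize(s["pixels"][145:225,295:385],None,fx=5,fy=5,interpolation=cv2.INTER_CUBIC))
a=cv2.imread("pics/wcrop.png");b=cv2.imread("pics/scrop.png");H=np.zeros((560,680+450,3),np.uint8);H[:,:680]=a;H[:400,680:]=b
cv2.imwrite("pics/c2.png",cv2.resize(H,(800,396)))
E
```

```text
261.5162199477007 193.26553541704837 285.6907071989887
[268.0, 167.6]
slot [0.61145614 0.01566597 0.179     ] (array([0.61565889, 0.01959791, 0.18829004]), np.float64(0.004285347728268052)) (array([0.6126145 , 0.01567142, 0.18148614]), np.float64(0.0012228527233459907))
img up dir in world [-0.18344241 -0.94000961  0.28762964] [ 9.81506762e-01 -1.91427108e-01  3.70765665e-04]
```

View pics/c2.png

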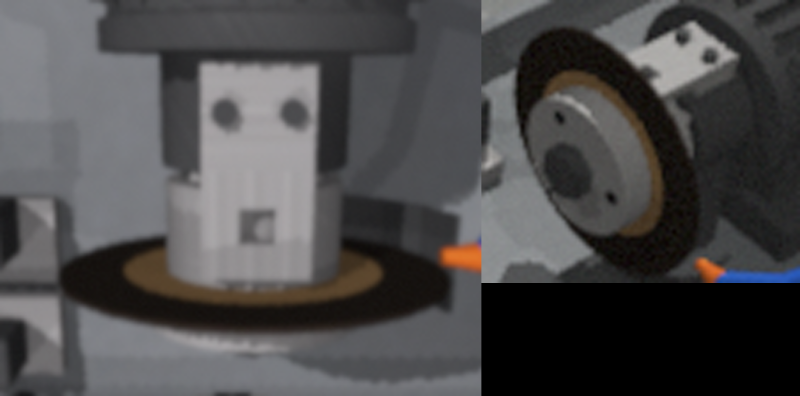

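The left crop shows the slot at (257,227), which is full-image (270.7,165.2), with the bracket edges vertical so the tool yaw matches the saw. The right crop shows the flange's outer face with the nut at about (566,170) and two pin holes; no scribed line is obvious, so I'll unwrap the face.

```bash
cat >> h.py <<'E'
YAW=np.deg2rad(-11.0); EX=np.array([np.cos(YAW),np.sin(YAW),0]);EY=np.array([-np.sin(YAW),np.cos(YAW),0]);EZ=np.array([0,0,1.])
SL=np.array([.6145,.0178,0])
def unwrap(p,off=(0,0),rr=np.arange(.020,.0485,.0015),n=720):
    th=np.arange(n)*2*np.pi/n
    R,T=np.meshgrid(rr,th,indexing="ij")
    X=(SL-.055*EY+.125*EZ)[None,None]+(R*np.sin(T))[...,None]*EX+(R*np.cos(T))[...,None]*EZ
    V=np.array(p["view"]);q=X@V[:3,:3].T+V[:3,3]
    u=p["fx"]*q[...,0]/q[...,2]+p["cx"]+off[0];v=p["fy"]*q[...,1]/q[...,2]+p["cy"]+off[1]
    g=cv2.cvtColor(p["pixels"],cv2.COLOR_BGR2GRAY)
    return cv2.remap(g,u.astype(np.float32),v.astype(np.float32),cv2.INTER_LINEAR)
E
python3 - <<'E'
from h import *
s=capture("scene");d=capture("side");w=capture("wrist")
for p,n in((s,"s"),(d,"d")):print(n,proj(p,SL-.055*EY+.125*EZ),proj(p,SL+.179*EZ))
print(atz(w,(270.7,165.2),.179),proj(w,SL+.179*EZ))
ims=[]
for p in(s,d):
    U=unwrap(p);ims.append(cv2.resize(U,(760,90),interpolation=cv2.INTER_CUBIC))
c=[]
for p in(s,d):
    C=proj(p,SL-.055*EY+.125*EZ);x,y=int(C[0]),int(C[1])
    k=p["pixels"][y-32:y+32,x-32:x+32].copy();k=cv2.resize(k,(380,380),interpolation=cv2.INTER_CUBIC)
    k=cv2.convertScaleAbs(k,alpha=1.6,beta=-30)
    for t in np.arange(0,6.28,.3):
        q=(proj(p,SL-.055*EY+.125*EZ+.05*(np.sin(t)*EX+np.cos(t)*EZ))-[x-32,y-32])*380/64
        cv2.circle(k,(int(q[0]),int(q[1])),2,(0,0,255) if t>0 else (0,255,0),-1)
    c.append(k)
top=cv2.cvtColor(np.vstack(ims),cv2.COLOR_GRAY2BGR)
cv2.imwrite("pics/c3.png",np.vstack([np.hstack(c),top]))
E
```

```text
s [320.74581692 192.05784289] [340.80013799 165.38791395]
d [277.12934226 166.47270593] [272.91231351 137.60835449]
[0.6149383 0.0177332 0.179    ] [270.30477572 165.21618201]
```

View pics/c3.png

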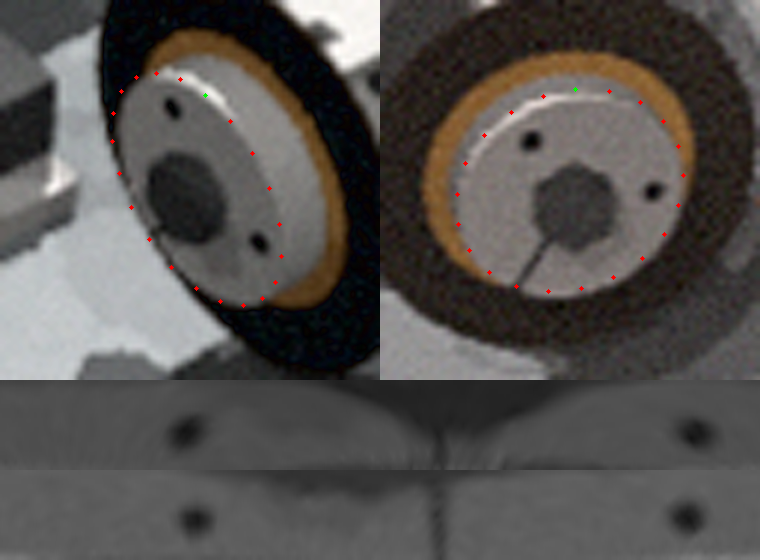

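The side view (right) shows the scribed line clearly, running to the lower left. It unwraps to column 437 of 760, so the angle is about 3.61 rad, and the fitted circle lies on the flange. I'll save this as the angle reference and go down close to the rim.

```bash
cat >> h.py <<'E'
def feat(p):
    U=unwrap(p,n=720).astype(float)
    B=cv2.GaussianBlur(np.hstack([U,U,U]),(0,0),40,sigmaY=.01)[:,720:1440]
    return np.clip(B-U,0,60)   # darkness
def angle(p,around=None,verbose=False):
    r=np.load("ref.npy");f=feat(p)
    c=np.fft.ifft((np.conj(np.fft.fft(r,axis=1))*np.fft.fft(f,axis=1)).sum(0)).real
    k=int(c.argmax()); y0,y1,y2=c[k-1],c[k],c[(k+1)%720];k=k+.5*(y0-y2)/(y0-2*y1+y2)
    return (3.613+k*np.pi/360)%(2*np.pi), c.max()/np.sqrt((r**2).sum()*(f**2).sum())
E
python3 - <<'E'
from h import *
d=capture("side");np.save("ref.npy",feat(d));f=feat(d)
L=f[4:].sum(0);k=np.arange(380,450);print("line",(k*L[380:450]**2).sum()/(L[380:450]**2).sum()*np.pi/360,angle(d),angle(capture("side")))
E
```

```text
line 3.6258886779162394 (np.float64(3.613), np.float64(1.0000000000000002)) (np.float64(3.6102948333099207), np.float64(0.9823101533502802))
```

>>> move_arm(
  moves=[
    [-0.0095,-0.0285,-0.03,0],
    [-0.0095,-0.0285,-0.08,0],
    [-0.0095,-0.0285,-0.11,0],
    [-0.0095,-0.0285,-0.118,0],
    [-0.0095,-0.0285,-0.118,0],
  ],
)

```text
clock: 5.38
tool_pos: [0.5918, -0.0279, 0.1836]
eef_rot: [2.425, 1.997, 0.001]
wrist_force: [1.7, -0.1, -0.3]
width: 0.0003
grip_force: 0.0
```

>>> move_arm(
  moves=[
    [0,0,-0.004,0],
    [0,0,-0.0068,0],
    [0,0,-0.0068,0],
  ],
)

```text
clock: 5.75
tool_pos: [0.5916, -0.0281, 0.1766]
eef_rot: [2.425, 1.997, 0.0]
wrist_force: [0.0, -0.0, 0.1]
width: 0.0007
grip_force: 0.0
```

>>> move_arm(
  moves=[
    [0,0,-0.0003,0],
    [0,0,-0.0003,0],
  ],
)

```text
clock: 6.0
tool_pos: [0.5916, -0.0281, 0.1762]
eef_rot: [2.425, 1.997, 0.0]
wrist_force: [-0.5, 0.5, 0.1]
width: 0.0007
grip_force: 0.0
```

>>> move_arm(
  moves=[
    [0,0,-0.0003,0],
    [0,0,-0.0003,0],
  ],
)

```text
clock: 6.25
tool_pos: [0.5915, -0.0281, 0.1758]
eef_rot: [2.425, 1.997, -0.0]
wrist_force: [0.4, 1.3, 0.1]
width: 0.0005
grip_force: 0.0
```

>>> move_arm(
  moves=[
    [0,0,-0.0002,0],
    [0,0,-0.0002,0],
  ],
)

```text
clock: 6.5
tool_pos: [0.5915, -0.028, 0.1756]
eef_rot: [2.425, 1.997, -0.0]
wrist_force: [0.8, 0.1, -0.8]
width: 0.0002
grip_force: 0.0
```

>>> move_arm(
  moves=[
    [0,0,-0.0002,0],
    [0,0,-0.0002,0],
  ],
)

```text
clock: 6.75
tool_pos: [0.5915, -0.0281, 0.1754]
eef_rot: [-2.425, -1.997, 0.0]
wrist_force: [-0.3, -0.1, 0.9]
width: 0.0005
grip_force: 0.0
```

>>> move_arm(
  moves=[
    [0,0,-0.0002,0],
    [0,0,-0.0002,0],
  ],
)

```text
clock: 7.0
tool_pos: [0.5915, -0.0281, 0.1752]
eef_rot: [-2.425, -1.997, 0.0]
wrist_force: [0.3, -0.4, 0.2]
width: 0.0003
grip_force: 0.0
```

>>> move_arm(
  moves=[
    [0,0,-0.0002,0],
    [0,0,-0.0002,0],
  ],
)

```text
clock: 7.25
tool_pos: [0.5915, -0.0281, 0.175]
eef_rot: [2.425, 1.997, -0.0]
wrist_force: [0.3, 0.1, 1.2]
width: 0.0007
grip_force: 0.0
```

>>> move_arm(
  moves=[
    [0,0,-0.0002,0],
    [0,0,-0.0002,0],
  ],
)

```text
clock: 7.5
tool_pos: [0.5915, -0.0281, 0.1748]
eef_rot: [2.425, 1.997, -0.0]
wrist_force: [-0.2, -0.5, -0.1]
width: 0.0004
grip_force: 0.0
```

>>> move_arm(
  moves=[
    [0,0,-0.0002,0],
    [0,0,-0.0002,0],
  ],
)

```text
clock: 7.75
tool_pos: [0.5915, -0.0281, 0.1746]
eef_rot: [2.425, 1.997, -0.0]
wrist_force: [0.4, 0.5, 1.0]
width: 0.0003
grip_force: 0.0
```

>>> move_arm(
  moves=[
    [0,0,0.0009,0],
    [0.006,-0.0012,0.0009,0],
    [0.0118,-0.0023,0.0009,0],
    [0.0118,-0.0023,0.0009,0],
  ],
)

```text
clock: 8.25
tool_pos: [0.6038, -0.0305, 0.1753]
eef_rot: [-2.426, -1.996, -0.0]
wrist_force: [-0.0, -0.2, 1.3]
width: 0.0003
grip_force: 0.0
```

>>> move_arm(
  moves=[
    [0,0,-0.0003,0],
    [0,0,-0.0003,0],
  ],
)

```text
clock: 8.5
tool_pos: [0.6031, -0.0303, 0.1751]
eef_rot: [-2.425, -1.997, 0.0]
wrist_force: [-1.0, -0.2, 0.1]
width: 0.0006
grip_force: 0.0
```

>>> move_arm(
  moves=[
    [0,0,-0.0002,0],
    [0,0,-0.0002,0],
  ],
)

```text
clock: 8.75
tool_pos: [0.6032, -0.0303, 0.175]
eef_rot: [2.425, 1.997, -0.0]
wrist_force: [0.4, -1.2, -1.1]
width: 0.0008
grip_force: 0.0
```

>>> move_arm(
  moves=[
    [0,0,-0.0002,0],
    [0,0,-0.0002,0],
  ],
)

```text
clock: 9.0
tool_pos: [0.6033, -0.0303, 0.1748]
eef_rot: [2.425, 1.997, 0.0]
wrist_force: [0.6, 0.1, -0.3]
width: 0.0004
grip_force: 0.0
```

>>> move_arm(
  moves=[
    [0,0,-0.0002,0],
    [0,0,-0.0002,0],
  ],
)

```text
clock: 9.25
tool_pos: [0.6033, -0.0303, 0.1746]
eef_rot: [2.425, 1.997, -0.0]
wrist_force: [0.5, -0.2, -0.0]
width: 0.0005
grip_force: 0.0
```

>>> move_arm(
  moves=[
    [0,0,-0.0002,0],
    [0,0,-0.0002,0],
  ],
)

```text
clock: 9.5
tool_pos: [0.6032, -0.0303, 0.1743]
eef_rot: [-2.425, -1.997, 0.0]
wrist_force: [0.2, 0.3, 0.1]
width: 0.0005
grip_force: 0.0
```

>>> move_arm(
  moves=[
    [0,0,-0.0002,0],
    [0,0,-0.0002,0],
  ],
)

```text
clock: 9.75
tool_pos: [0.6032, -0.0303, 0.1742]
eef_rot: [-2.425, -1.997, 0.0]
wrist_force: [-0.4, -0.2, 0.2]
width: 0.0006
grip_force: 0.0
```

>>> move_arm(
  moves=[
    [0,0,-0.0002,0],
    [0,0,-0.0002,0],
  ],
)

```text
clock: 10.0
tool_pos: [0.6032, -0.0304, 0.174]
eef_rot: [2.425, 1.997, -0.0]
wrist_force: [-0.4, -1.0, 0.4]
width: 0.0004
grip_force: 0.0
```

```bash
python3 - <<'E'
from h import *
d=capture("side");w=capture("wrist");print(angle(d))
t=get_state()["tool_pos"];print(proj(d,t),proj(w,t),proj(w,SL-.044*EY+.175*EZ),proj(w,SL-.030*EY+.215*EZ))
a=cv2.resize(d["pixels"][100:220,215:335],(400,400),interpolation=cv2.INTER_CUBIC)
b=cv2.resize(w["pixels"][90:250,190:350],(400,400),interpolation=cv2.INTER_CUBIC)
cv2.imwrite("pics/c4.png",cv2.convertScaleAbs(np.hstack([a,b]),alpha=1.6))
E
```

```text
(np.float64(3.6137883132337554), np.float64(0.9822736499962625))
[276.72508369 148.44970325] [261.46384244 223.99162424] [263.98393079 217.59666348] [264.63040368 220.56167166]
```

View pics/c4.png

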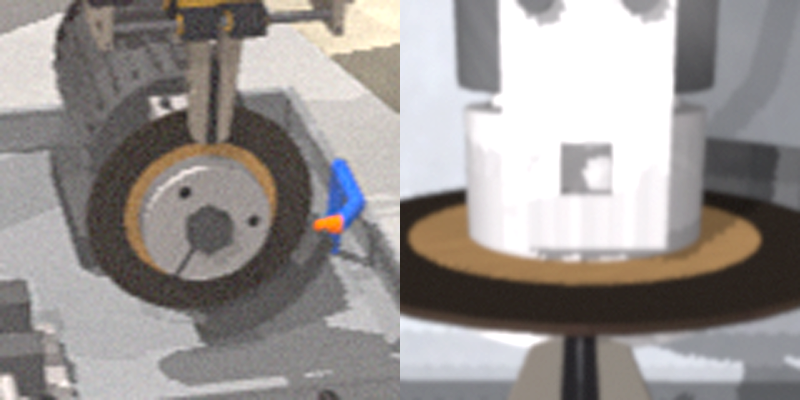

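```bash
python3 - <<'E'
from h import *
d=capture("side");s=capture("scene")
t=get_state()["tool_pos"];print(proj(d,t),proj(s,t))
o=[]
for p in(d,s):
    q=proj(p,t).astype(int)
    a=cv2.resize(p["pixels"][q[1]-25:q[1]+15,q[0]-20:q[0]+20],(400,400),interpolation=cv2.INTER_CUBIC)
    a=cv2.convertScaleAbs(a,alpha=1.7)
    def dot(X,c):
        r=(proj(p,X)-[q[0]-20,q[1]-25])*10;cv2.circle(a,(int(r[0]),int(r[1])),3,c,-1)
    dot(t,(0,0,255))
    for y in(-.055,-.033):
        for th in np.arange(-.6,.61,.15): dot(SL+y*EY+.125*EZ+.05*(np.sin(th)*EX+np.cos(th)*EZ),(0,255,0) if y<-.05 else (255,255,0))
    o.append(a)
cv2.imwrite("pics/c5.png",np.hstack(o))
E
```

```text
[276.72863988 148.44187065] [323.84044735 175.02314746]
```

View pics/c5.png

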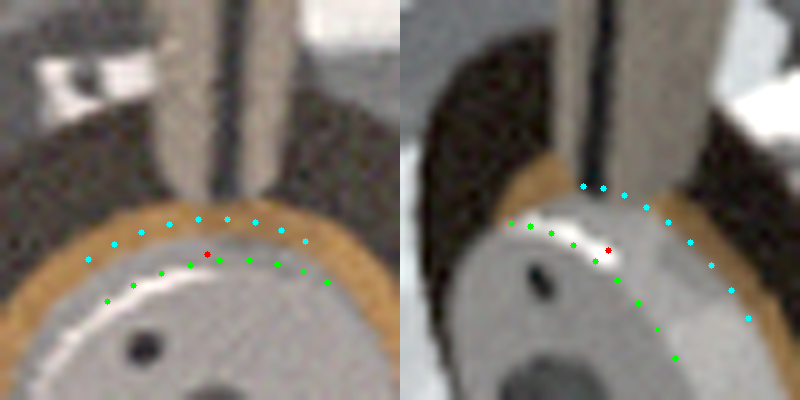

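```bash
python3 - <<'E'
from h import *
d=capture("side");s=capture("scene")
X,e=tri([(d,(279.3,143)),(s,(323.5,169.8))]);t=get_state()["tool_pos"];print(X,e,X-t,(X-SL)@EX,(X-SL)@EY)
for y in(-.04,-.05,-.06):
  for z in(.174,.178,.182):
    q=SL+y*EY-.001*EX+z*EZ;print(y,z,proj(d,q),proj(s,q))
E
```

```text
[ 0.60535641 -0.03738717  0.19368552] 0.0013467530491667323 [ 0.00207169 -0.00702845  0.01966954] 0.0015546146456883291 -0.055917902391780475
-0.04 0.174 [276.14993394 146.65136942] [327.20665192 173.59360941]
-0.04 0.178 [276.2166977  145.23655143] [327.36580673 172.27557057]
-0.04 0.182 [276.28370643 143.81654199] [327.52577388 170.95080434]
-0.05 0.174 [277.10339312 148.53124386] [323.88038424 175.32271658]
-0.05 0.178 [277.17236634 147.11032236] [324.03164147 174.00411375]
-0.05 0.182 [277.24159436 145.68415168] [324.18367366 172.67875515]
-0.06 0.174 [278.06981394 150.43667393] [320.52893933 177.06491173]
-0.06 0.178 [278.14105077 149.00961322] [320.67217447 175.7457742 ]
-0.06 0.182 [278.21255256 147.57724468] [320.81614627 174.41985246]
```

>>> move_arm(
  moves=[
    [0.0004,0.002,-0.003,0],
    [0.0004,0.002,-0.006,0],
    [0.0004,0.002,-0.009,0],
    [0.0004,0.002,-0.009,0],
  ],
)

```text
clock: 10.8
tool_pos: [0.6034, -0.0284, 0.1646]
eef_rot: [-2.425, -1.997, 0.001]
wrist_force: [0.2, 0.3, 0.6]
width: 0.0004
grip_force: 0.0
```

```bash
python3 - <<'E'
from h import *
d=capture("side");s=capture("scene");t=get_state()["tool_pos"]
o=[]
for p in(d,s):
    q=proj(p,t).astype(int);print(q)
    a=cv2.resize(p["pixels"][q[1]-25:q[1]+15,q[0]-20:q[0]+20],(400,400),interpolation=cv2.INTER_CUBIC)
    o.append(cv2.convertScaleAbs(a,alpha=1.7))
cv2.imwrite("pics/c6.png",np.hstack(o))
print(get_state()["wrist_force"],t,angle(d))
E
```

```text
[276 151]
[324 177]
[ 0.40845879  0.35110978 -0.10234354] [ 0.60368646 -0.02838637  0.16493651] (np.float64(3.6104088576718874), np.float64(0.9809172214242766))
```

View pics/c6.png

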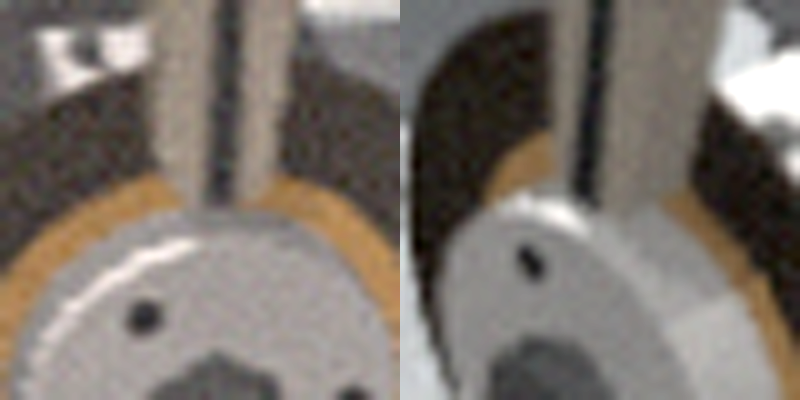

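The fingertips really sit about 19 mm above the reported TCP. They are centred over the flange, clear of the disc, with roughly 9 mm still to go. I'll continue down with small probing steps.

>>> move_arm(
  moves=[
    [0,0,-0.003,0],
    [0,0,-0.005,0],
    [0,0,-0.006,0],
    [0,0,-0.006,0],
  ],
)

```text
clock: 11.4
tool_pos: [0.6036, -0.0283, 0.1589]
eef_rot: [-2.425, -1.997, 0.0]
wrist_force: [0.8, -0.2, 0.8]
width: 0.0004
grip_force: 0.0
```

>>> move_arm(
  moves=[
    [0,0,-0.0004,0],
    [0,0,-0.0004,0],
  ],
)

```text
clock: 11.65
tool_pos: [0.6037, -0.0283, 0.1586]
eef_rot: [2.425, 1.997, 0.0]
wrist_force: [-0.6, -0.5, 0.2]
width: 0.0004
grip_force: 0.0
```

>>> move_arm(
  moves=[
    [0,0,-0.0003,0],
    [0,0,-0.0003,0],
  ],
)

```text
clock: 11.9
tool_pos: [0.6037, -0.0283, 0.1583]
eef_rot: [2.425, 1.997, 0.0]
wrist_force: [-0.4, -0.2, 0.3]
width: 0.0003
grip_force: 0.0
```

>>> move_arm(
  moves=[
    [0,0,-0.0003,0],
    [0,0,-0.0003,0],
  ],
)

```text
clock: 12.15
tool_pos: [0.6036, -0.0284, 0.158]
eef_rot: [2.425, 1.997, -0.0]
wrist_force: [0.3, -0.2, 0.2]
width: 0.0007
grip_force: 0.0
```

>>> move_arm(
  moves=[
    [0,0,-0.0003,0],
    [0,0,-0.0003,0],
  ],
)

```text
clock: 12.4
tool_pos: [0.6036, -0.0283, 0.1576]
eef_rot: [-2.425, -1.997, 0.0]
wrist_force: [-0.4, -0.0, 0.2]
width: 0.0002
grip_force: 0.0
```

>>> move_arm(
  moves=[
    [0,0,-0.0003,0],
    [0,0,-0.0003,0],
  ],
)

```text
clock: 12.65
tool_pos: [0.6037, -0.0284, 0.1574]
eef_rot: [2.425, 1.997, -0.0]
wrist_force: [-0.1, -0.3, -0.5]
width: 0.0008
grip_force: 0.0
```

>>> move_arm(
  moves=[
    [0,0,-0.0003,0],
    [0,0,-0.0003,0],
  ],
)

```text
clock: 12.9
tool_pos: [0.6036, -0.0284, 0.157]
eef_rot: [-2.425, -1.997, 0.0]
wrist_force: [0.4, 0.1, 0.4]
width: 0.0004
grip_force: 0.0
```

>>> move_arm(
  moves=[
    [0,0,-0.0003,0],
    [0,0,-0.0003,0],
  ],
)

```text
clock: 13.15
tool_pos: [0.6036, -0.0284, 0.1568]
eef_rot: [2.425, 1.997, -0.0]
wrist_force: [-0.2, 0.4, -0.4]
width: 0.0002
grip_force: 0.0
```

>>> move_arm(
  moves=[
    [0,0,-0.0003,0],
    [0,0,-0.0003,0],
  ],
)

```text
clock: 13.4
tool_pos: [0.6037, -0.0284, 0.1565]
eef_rot: [2.425, 1.997, -0.0]
wrist_force: [0.3, 0.3, 0.1]
width: 0.0003
grip_force: 0.0
```

>>> move_arm(
  moves=[
    [0,0,-0.0003,0],
    [0,0,-0.0003,0],
  ],
)

```text
clock: 13.65
tool_pos: [0.6036, -0.0283, 0.1561]
eef_rot: [-2.425, -1.997, 0.0]
wrist_force: [-0.8, -0.0, 0.6]
width: 0.0003
grip_force: 0.0
```

>>> move_arm(
  moves=[
    [0,0,-0.0003,0],
    [0,0,-0.0003,0],
  ],
)

```text
clock: 13.9
tool_pos: [0.6036, -0.0283, 0.1559]
eef_rot: [2.425, 1.997, -0.0]
wrist_force: [-0.4, -0.2, -0.2]
width: 0.0001
grip_force: 0.0
```

>>> move_arm(
  moves=[
    [0,0,-0.0003,0],
    [0,0,-0.0003,0],
  ],
)

```text
clock: 14.15
tool_pos: [0.6037, -0.0283, 0.1556]
eef_rot: [2.425, 1.997, -0.0]
wrist_force: [0.3, 0.9, 0.4]
width: 0.0007
grip_force: 0.0
```

>>> move_arm(
  moves=[
    [0,0,-0.0003,0],
    [0,0,-0.0003,0],
  ],
)

```text
clock: 14.4
tool_pos: [0.6036, -0.0284, 0.1553]
eef_rot: [2.425, 1.997, -0.0]
wrist_force: [-0.1, 0.7, 0.6]
width: 0.0004
grip_force: 0.0
```

```bash
python3 - <<'E'
from h import *
d=capture("side");s=capture("scene")
for c in(272,275,276,281,282,285):print(c,[tuple(int(v) for v in d["pixels"][r,c]) for r in range(144,154)])
print()
for c in(318,319,325,327,329):print(c,[tuple(int(v) for v in s["pixels"][r,c]) for r in range(166,180)])
print(angle(d))
E
```

```text
272 [(75, 84, 89), (78, 83, 92), (78, 89, 101), (85, 94, 102), (83, 90, 94), (90, 90, 96), (119, 119, 124), (138, 141, 148), (96, 98, 101), (90, 90, 95)]
275 [(75, 84, 94), (75, 83, 92), (78, 81, 90), (73, 77, 86), (67, 74, 84), (68, 71, 79), (71, 75, 77), (89, 91, 94), (89, 90, 93), (92, 93, 95)]
276 [(63, 69, 74), (60, 64, 69), (65, 70, 75), (54, 59, 63), (49, 52, 57), (56, 60, 63), (81, 78, 83), (91, 94, 99), (88, 89, 94), (90, 93, 97)]
281 [(83, 86, 97), (77, 84, 94), (77, 84, 92), (81, 84, 94), (75, 81, 85), (73, 75, 80), (96, 96, 99), (91, 93, 98), (93, 94, 99), (92, 95, 97)]
282 [(76, 84, 95), (72, 81, 85), (70, 78, 87), (66, 74, 83), (72, 76, 82), (71, 74, 76), (91, 94, 100), (94, 97, 102), (88, 89, 94), (85, 85, 90)]
285 [(53, 72, 91), (51, 74, 97), (46, 72, 92), (55, 73, 92), (68, 68, 77), (77, 76, 81), (72, 77, 76), (93, 96, 102), (94, 96, 99), (91, 95, 97)]

318 [(47, 68, 81), (48, 65, 81), (46, 64, 77), (52, 66, 76), (68, 72, 77), (78, 81, 83), (124, 126, 127), (126, 130, 130), (93, 95, 97), (79, 81, 82), (78, 80, 81), (71, 72, 73), (52, 52, 52), (55, 55, 57)]
319 [(61, 
[... 166 characters left out ...]
 81), (74, 77, 78), (80, 81, 83)]
325 [(64, 69, 74), (61, 69, 73), (63, 70, 75), (61, 68, 71), (62, 68, 73), (64, 69, 73), (66, 70, 76), (64, 70, 74), (65, 72, 76), (62, 71, 73), (67, 72, 77), (79, 80, 81), (86, 89, 87), (84, 85, 88)]
327 [(67, 72, 76), (63, 70, 73), (63, 67, 73), (65, 70, 75), (64, 69, 73), (64, 69, 73), (65, 70, 74), (64, 69, 72), (61, 65, 69), (60, 65, 68), (74, 77, 78), (82, 85, 86), (80, 78, 82), (91, 92, 93)]
329 [(60, 66, 69), (57, 63, 65), (59, 64, 68), (62, 67, 71), (58, 63, 68), (58, 63, 68), (61, 63, 68), (60, 64, 68), (60, 66, 69), (70, 73, 74), (81, 83, 83), (81, 82, 83), (84, 86, 86), (83, 84, 85)]
(np.float64(3.611781455849921), np.float64(0.9795853602801863))
```

>>> move_arm(
  moves=[
    [0,0,-0.0003,0],
    [0,0,-0.0003,0],
  ],
)

```text
clock: 14.75
tool_pos: [0.6036, -0.0284, 0.1549]
eef_rot: [2.425, 1.997, -0.0]
wrist_force: [0.5, 0.6, 0.2]
width: 0.0006
grip_force: 0.0
```

>>> move_arm(
  moves=[
    [0,0,-0.0003,0],
    [0,0,-0.0003,0],
  ],
)

```text
clock: 15.0
tool_pos: [0.6037, -0.0284, 0.1546]
eef_rot: [2.425, 1.997, -0.0]
wrist_force: [-0.0, -0.8, 0.2]
width: 0.0007
grip_force: 0.0
```

>>> move_arm(
  moves=[
    [0,0,-0.0002,0],
    [0,0,-0.0002,0],
  ],
)

```text
clock: 15.25
tool_pos: [0.6036, -0.0284, 0.1545]
eef_rot: [2.425, 1.997, -0.0]
wrist_force: [0.1, -1.0, 0.1]
width: 0.0006
grip_force: 0.0
```

>>> move_arm(
  moves=[
    [0,0,-0.0003,0],
    [0,0,-0.0003,0],
  ],
)

```text
clock: 15.5
tool_pos: [0.6037, -0.0284, 0.1542]
eef_rot: [2.425, 1.997, -0.0]
wrist_force: [0.0, 0.3, -0.5]
width: 0.0004
grip_force: 0.0
```

>>> move_arm(
  moves=[
    [0,0,-0.0003,0],
    [0,0,-0.0003,0],
  ],
)

```text
clock: 15.75
tool_pos: [0.6037, -0.0284, 0.1539]
eef_rot: [2.425, 1.997, -0.0]
wrist_force: [0.8, -0.2, -0.4]
width: 0.0006
grip_force: 0.0
```

>>> move_arm(
  moves=[
    [0,0,-0.0003,0],
    [0,0,-0.0003,0],
  ],
)

```text
clock: 16.0
tool_pos: [0.6037, -0.0283, 0.1536]
eef_rot: [-2.425, -1.997, 0.0]
wrist_force: [0.3, 0.4, -0.7]
width: 0.0005
grip_force: 0.0
```

>>> move_arm(
  moves=[
    [0,0,-0.0003,0],
    [0,0,-0.0003,0],
  ],
)

```text
clock: 16.25
tool_pos: [0.6037, -0.0283, 0.1533]
eef_rot: [2.425, 1.997, -0.0]
wrist_force: [1.0, 0.5, 0.4]
width: 0.0001
grip_force: 0.0
```

```bash
python3 - <<'E'
from h import *
d=capture("side");s=capture("scene");st=get_state();t=st["tool_pos"];print(st["wrist_force"],t,angle(d))
o=[]
for p in(d,s):
    q=proj(p,t+[0,0,.019]).astype(int);print(q)
    a=cv2.resize(p["pixels"][q[1]-20:q[1]+20,q[0]-20:q[0]+20],(400,400),interpolation=cv2.INTER_CUBIC)
    o.append(cv2.convertScaleAbs(a,alpha=1.7))
cv2.imwrite("pics/c7.png",np.hstack(o))
E
```

```text
[-0.1175558  -0.19270242  0.76183398] [ 0.60365742 -0.02836311  0.15328276] (np.float64(3.61210947705684), np.float64(0.9684285998132378))
[276 148]
[324 175]
```

View pics/c7.png

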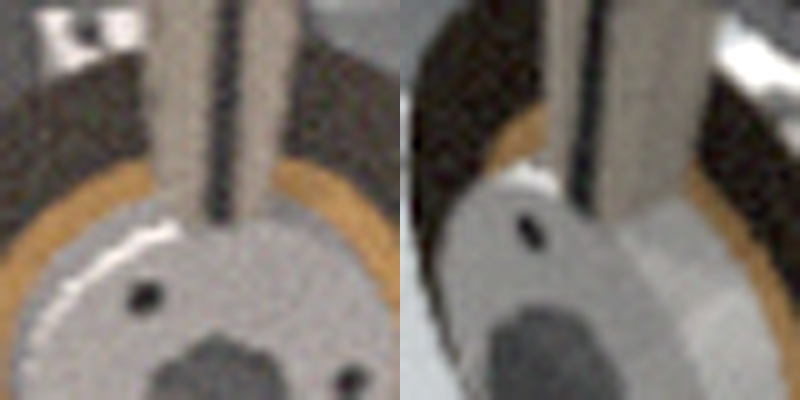

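The tips now sit visually right at the flange's top front edge, at side (222,222) and scene (600,215). Contact must be near.

>>> move_arm(
  moves=[
    [0,0,-0.0003,0],
    [0,0,-0.0003,0],
  ],
)

```text
clock: 16.6
tool_pos: [0.6036, -0.0284, 0.153]
eef_rot: [-2.425, -1.997, 0.0]
wrist_force: [-0.0, -0.3, -0.1]
width: 0.0002
grip_force: 0.0
```

>>> move_arm(
  moves=[
    [0,0,-0.0003,0],
    [0,0,-0.0003,0],
  ],
)

```text
clock: 16.85
tool_pos: [0.6037, -0.0284, 0.1527]
eef_rot: [2.425, 1.997, -0.0]
wrist_force: [0.0, -0.3, 0.6]
width: 0.0006
grip_force: 0.0
```

>>> move_arm(
  moves=[
    [0,0,-0.0003,0],
    [0,0,-0.0003,0],
  ],
)

```text
clock: 17.1
tool_pos: [0.6037, -0.0283, 0.1524]
eef_rot: [2.425, 1.997, 0.0]
wrist_force: [0.3, 0.8, -0.1]
width: 0.0006
grip_force: 0.0
```

>>> move_arm(
  moves=[
    [0,0,-0.0003,0],
    [0,0,-0.0003,0],
  ],
)

```text
clock: 17.35
tool_pos: [0.6037, -0.0284, 0.1521]
eef_rot: [2.425, 1.997, 0.0]
wrist_force: [-0.4, -0.2, -0.3]
width: 0.0006
grip_force: 0.0
```

>>> move_arm(
  moves=[
    [0,0,-0.0003,0],
    [0,0,-0.0003,0],
  ],
)

```text
clock: 17.6
tool_pos: [0.6039, -0.0284, 0.1521]
eef_rot: [2.425, 1.997, 0.001]
wrist_force: [-1.2, -0.9, 1.6]
width: 0.0005
grip_force: 0.9
```

>>> move_arm(
  moves=[
    [0,0,-0.0003,0],
    [0,0,-0.0003,0],
  ],
)

```text
clock: 17.85
tool_pos: [0.6041, -0.0284, 0.152]
eef_rot: [2.425, 1.996, 0.001]
wrist_force: [-0.2, -0.2, 3.9]
width: 0.0006
grip_force: 2.2
```

Contact found at a reported z of 0.152 (4 N). Next is the spin: back off, then a light sweep through along the saw's +x.

>>> move_arm(
  moves=[
    [0,0,0.002,0],
    [-0.0103,0.002,0.003,0],
    [-0.0206,0.004,0.003,0],
    [-0.0206,0.004,0.0003,0],
    [-0.0206,0.004,0.0002,0],
    [-0.0088,0.0017,0.0002,0],
    [0.006,-0.0012,0.0002,0],
    [0.0208,-0.004,0.0004,0],
    [0.035,-0.0068,0.005,0],
    [0.04,-0.0078,0.012,0],
    [0.03,-0.0058,0.015,0],
    [0.015,-0.003,0.015,0],
  ],
)

```text
clock: 19.35
tool_pos: [0.618, -0.031, 0.1666]
eef_rot: [-2.425, -1.997, -0.0]
wrist_force: [0.5, 0.3, 0.3]
width: 0.0002
grip_force: 0.0
```

```bash
python3 - <<'E'
from h import *
A=[]
for i in range(6):
    c=get_state()["clock"];d=capture("side");a,q=angle(d);A.append((c,a,q));print(np.round((c,a,q),3))
t=np.array([x[0] for x in A]);a=np.unwrap([x[1] for x in A]);print(np.polyfit(t,a,1))
E
```

```text
[19.35   3.447  0.753]
[19.4    3.57   0.745]
[19.45   3.696  0.755]
[19.5    3.826  0.727]
[19.55   3.95   0.703]
[19.6    4.079  0.697]
[  2.53016354 -45.5133531 ]
```

>>> move_arm(
  moves=[
    [-0.0068,0.0014,0,0],
    [-0.0137,0.0027,-0.005,0],
    [-0.0137,0.0027,-0.01,0],
    [-0.0137,0.0027,-0.012,0],
    [-0.0137,0.0027,-0.012,0],
    [-0.0137,0.0027,-0.012,0],
    [-0.0137,0.0027,-0.012,0],
    [-0.0137,0.0027,-0.012,0],
    [-0.0137,0.0027,-0.012,0],
    [-0.0137,0.0027,-0.012,0],
    [-0.0137,0.0027,-0.012,0],
    [-0.0137,0.0027,-0.012,0],
  ],
)

```text
clock: 21.15
tool_pos: [0.605, -0.0286, 0.1545]
eef_rot: [2.425, 1.997, -0.0]
wrist_force: [0.8, -0.7, 0.2]
width: 0.0002
grip_force: 0.0
```

```bash
cat > m.py <<'E'
from h import *
A=[]
for i in range(4):
    c=get_state()["clock"];d=capture("side");a,q=angle(d);A.append((c,a,q))
t=np.array([x[0] for x in A]);a=np.unwrap([x[1] for x in A]);p=np.polyfit(t,a,1)
n=get_state();th=np.polyval(p,n["clock"]);w=p[0];print(np.round(A,3),w,n["clock"],th,n["tool_pos"],n["wrist_force"])
if abs(w)>.3:
    r=-(th%(2*np.pi))%(2*np.pi) if w>0 else th%(2*np.pi)
    print("time to 0:",(w-np.sqrt(max(w*w-2*.25*r,0)))/.25, (w-np.sqrt(max(w*w-2*.25*(r+2*np.pi),0)))/.25)
E
python3 m.py
```

```text
[[21.15   3.529  0.964]
 [21.2    3.633  0.971]
 [21.25   3.746  0.948]
 [21.3    3.856  0.935]] 2.1888890129160474 21.35 3.964317629619025 [ 0.60498486 -0.02864541  0.15450401] [ 0.62651099  0.52909999 -0.27415267]
time to 0: 1.1326418875568098 5.954960062251896
```

The early fits had slipped by about 2.05 rad because the line and two holes are nearly three-fold. Now the match is clear at 0.96: 2.19 rad/s, with hole-up in 1.13 s. I'll brake with a timed light touch.

>>> move_arm(
  moves=[
    [0,0,-0.0005,0],
    [0,0,-0.001,0],
    [0,0,-0.0015,0],
    [0,0,-0.0019,0],
    [0,0,-0.0019,0],
    [0,0,-0.0019,0],
    [0,0,-0.0019,0],
    [0,0,-0.0019,0],
    [0,0,-0.0028,0],
    [0,0,-0.0028,0],
    [0,0,-0.0028,0],
  ],
)

```text
clock: 22.72
tool_pos: [0.6051, -0.0286, 0.152]
eef_rot: [2.425, 1.997, 0.0]
wrist_force: [0.1, -0.6, 3.1]
width: 0.0001
grip_force: 1.5
```

```bash
python3 m.py
```

```text
[[22.725  4.173  0.65 ]
 [22.775  4.171  0.651]
 [22.825  4.173  0.656]
 [22.875  4.172  0.642]] -0.0018053970818122322 22.925 4.171707601842338 [ 0.60511972 -0.02864101  0.1519956 ] [0.0144432  0.10228987 4.03579935]
```

```bash
cat > a.py <<'E'
from h import *
def peaks(f):
    L=f[6:15].sum(0);L=np.convolve(np.r_[L,L,L],np.ones(15)/15,"same")[720:1440];out=[]
    for i in range(4):
        k=int(L.argmax());w=np.arange(k-14,k+15);v=L[w%720];out.append((round(float((w*v**2).sum()/(v**2).sum()*np.pi/360),3),round(float(v.max()),1)));L[np.arange(k-30,k+31)%720]=0
    return out
r=np.load("ref.npy");print("ref",peaks(r))
d=capture("side");f=feat(d);print("now",peaks(f))
c=np.fft.ifft((np.conj(np.fft.fft(r,axis=1))*np.fft.fft(f,axis=1)).sum(0)).real
for lo in range(0,720,60):
    k=lo+int(c[lo:lo+60].argmax());print(round((3.613+k*np.pi/360)%(2*np.pi),3),round(c[k]/c.max(),2),end="; ")
print(get_state()["clock"],get_state()["wrist_force"])
E
python3 a.py
```

```text
ref [(5.684, 265.1), (1.613, 237.2), (3.625, 185.8), (2.951, 26.4)]
now [(4.154, 220.6), (2.172, 219.0), (0.001, 193.1), (3.086, 20.7)]
4.128 0.9; 4.172 1.0; 5.027 0.12; 5.184 0.08; 6.222 0.81; 6.266 0.87; 0.986 0.12; 1.082 0.15; 2.033 0.76; 2.077 0.81; 3.081 0.16; 3.098 0.16; 22.975 [-0.51367703 -0.33034706  4.07698989]
```

```bash
python3 - <<'E'
from h import *
d=capture("side");f=feat(d)
for a in(0.001,2.172,4.154):
    k=int(a*360/np.pi);print(a,[int(f[i,np.arange(k-8,k+9)%720].max()) for i in range(f.shape[0])])
E
```

```text
0.001 [13, 22, 24, 25, 23, 19, 22, 28, 27, 26, 28, 31, 29, 30, 35, 39, 41, 45, 50]
2.172 [9, 10, 7, 3, 0, 0, 3, 9, 20, 31, 44, 46, 43, 42, 27, 11, 4, 1, 2]
4.154 [0, 0, 0, 0, 0, 0, 0, 2, 10, 24, 38, 50, 46, 44, 35, 21, 8, 3, 1]
```

The feature at 0.00 runs across all radii, so it is the scribed line, and the other two are the holes: the lock hole is up within about 0.03 rad. I'll lift off slowly.

>>> move_arm(
  moves=[
    [0,0,0.0001,0],
    [0,0,0.0002,0],
    [0,0,0.0003,0],
    [0,0,0.0004,0],
    [0,0,0.0005,0],
    [0,0,0.0006,0],
    [0,0,0.0008,0],
    [0,0,0.0012,0],
    [0,0,0.003,0],
    [0,0,0.01,0],
    [0,0,0.04,0],
    [0,0,0.09,0],
  ],
)

```text
clock: 24.52
tool_pos: [0.6038, -0.0288, 0.2415]
eef_rot: [-2.423, -1.995, 0.004]
wrist_force: [-0.1, 0.1, 0.9]
width: 0.0001
grip_force: 0.0
```

```bash
python3 a.py; python3 - <<'E'
from h import *
w=capture("wrist");print(get_state()["tool_pos"])
c=proj(w,SL+.179*EZ);print("slot pred",c,[ (np.round(m["point"],1),round(m["confidence"],2)) for l in("slot","lock_hole") for m in mark_of(l,w)])
g=cv2.cvtColor(w["pixels"],cv2.COLOR_BGR2GRAY);x,y=map(int,c)
print(g[y-14:y+14:1,x-16:x+16:1])
E
```

```text
ref [(5.684, 265.1), (1.613, 237.2), (3.625, 185.8), (2.951, 26.4)]
now [(2.16, 219.8), (4.145, 211.8), (6.255, 186.6), (2.718, 16.1)]
4.128 0.95; 4.163 1.0; 5.035 0.12; 5.184 0.08; 6.222 0.79; 6.248 0.81; 0.637 0.12; 1.091 0.13; 2.033 0.71; 2.068 0.74; 3.002 0.14; 3.308 0.15; 24.575 [2.79247859 0.25139825 5.42400019]
[ 0.60834311 -0.02811596  0.24797181]
slot pred [257.86217462 147.49118025] [(array([258.6, 146.5]), 0.95), (array([255.8, 147.3]), 0.86)]
[[163 163 165 167 168 169 170 170 168 167 168 169 172 175 174 171 168 166
  166 167 168 169 170 170 169 169 170 170 171 174 174 171]
 [159 159 162 166 169 169 170 169 168 167 169 169 171 174 175 172 168 166
  166 167 168 169 171 170 169 169 169 170 171 175 173 170]
 [157 157 159 164 168 169 169 169 168 166 168 169 171 174 175 172 168 166
  166 166 168 170 170 169 169 170 169 170 171 173 173 170]
 [156 155 158 163 167 169 169 169 167 167 168 169 171 175 175 171 167 165
  165 166 168 169 170 170 169 170 170 169 171 174 173 170]
 [156 155 156 162 166 169 170 169 168 166 167 166 168 170 171 168 163 161
  162 163 165 165 166 167 168 168 1
[... 2383 characters left out ...]
3 145 149 152 154 155 158 156 153]
 [147 144 145 151 154 155 155 153 152 150 150 150 152 154 155 152 149 148
  148 148 150 151 151 151 150 151 152 153 155 157 156 152]
 [142 139 142 146 151 153 154 153 152 151 151 151 153 156 156 154 150 149
  149 150 151 152 152 152 151 152 152 153 156 157 156 153]
 [140 139 140 144 150 152 153 152 152 151 151 152 153 156 156 154 150 149
  149 150 151 152 153 152 151 152 152 153 156 157 156 153]
 [140 138 139 142 148 152 153 153 151 151 151 152 154 156 156 153 150 148
  149 149 151 152 153 152 151 151 152 154 156 157 156 152]
 [141 138 138 141 147 151 152 152 151 151 150 151 153 156 156 153 150 148
  148 149 152 152 152 152 151 151 152 154 156 158 155 152]]
```

```bash
python3 - <<'E'
from h import *
d=capture("side");s=capture("scene")
im=cv2.imread("pics/side0.png");sc=cv2.imread("pics/scene0.png")
c=np.array([np.cos(np.deg2rad(-66.04)),np.sin(np.deg2rad(-66.04)),0]);T=np.array([.2637,-.5941,.1912])
for sg in(1,-1):
  for h in(0,.019,.023):
    X=T+sg*.055*c+[0,0,h];print(sg,h,proj(d,X),proj(s,X))
# pin head refine from initial images: grey head
for p,img,x,y in((d,im,288,247),(s,sc,204,242)):
    cv2.imwrite("pics/tmp.png",img)
st=get_state();print(st["tool_pos"],st["wrist_force"])
a=cv2.resize(im[300:384,160:300],(800,480),interpolation=cv2.INTER_CUBIC)
b=cv2.resize(im[225:285,255:345],(400,267),interpolation=cv2.INTER_CUBIC)
e=cv2.resize(sc[225:300,180:265],(400,353),interpolation=cv2.INTER_CUBIC)
H=np.zeros((600,800,3),np.uint8);H[:240,:400]=cv2.resize(a,(400,240));H[247:247+267,:400]=b;H[:353,400:]=e
cv2.imwrite("pics/c8.png",H)
for l in("pin_head","pin"):
  for n,p in(("d",d),("s",s)): print(l,n,[(np.round(m["point"],1).tolist(),round(m["confidence"],2)) for m in mark_of(l,p)],[(np.round(m["box"],0).tolist(),round(m["confidence"],2)) for m in recognise(l,p)])
E
```

```text
1 0 [253.50402394 392.53741339] [ -3.86198376 249.75697184]
1 0.019 [253.74253252 383.4417849 ] [ -7.75415488 243.35636675]
1 0.023 [253.79379838 381.48673884] [ -8.58797959 241.98515708]
-1 0 [196.9509955  343.92860589] [ 33.50551568 210.76117161]
-1 0.019 [196.28071119 334.906805  ] [ 30.41041    204.32651617]
-1 0.023 [196.13691102 332.97130311] [ 29.74821845 202.94983477]
[ 0.60426231 -0.02884406  0.2408831 ] [-0.62086444 -0.20527475 -0.57866523]
pin_head d [([207.0, 334.2], 0.95), ([334.4, 311.9], 0.68), ([288.6, 245.7], 0.64)] [([287.0, 306.0, 348.0, 319.0], 0.91), ([200.0, 288.0, 237.0, 346.0], 0.85), ([284.0, 242.0, 290.0, 275.0], 0.63), ([257.0, 146.0, 293.0, 185.0], 0.37)]
pin_head s [([131.7, 240.6], 0.91), ([189.3, 318.5], 0.76), ([201.8, 238.7], 0.7)] [([123.0, 233.0, 191.0, 246.0], 0.96), ([199.0, 234.0, 210.0, 261.0], 0.71), ([169.0, 284.0, 194.0, 325.0], 0.55)]
pin d [([238.6, 289.8], 0.95), ([289.5, 323.3], 0.67), ([268.8, 195.2], 0.24)] [([198.0, 286.0, 240.0, 347.0], 0.9), ([288.0, 309.0, 343.0, 322.0], 0.8), ([282.0, 241.0, 291.0, 271.0], 0.45)]
pin s [([187.5, 238.9], 0.62), ([169.4, 281.6], 0.61)] [([166.0, 284.0, 196.0, 325.0], 0.68), ([119.0, 235.0, 190.0, 248.0], 0.56), ([200.0, 230.0, 208.0, 260.0], 0.46)]
```

View pics/c8.png

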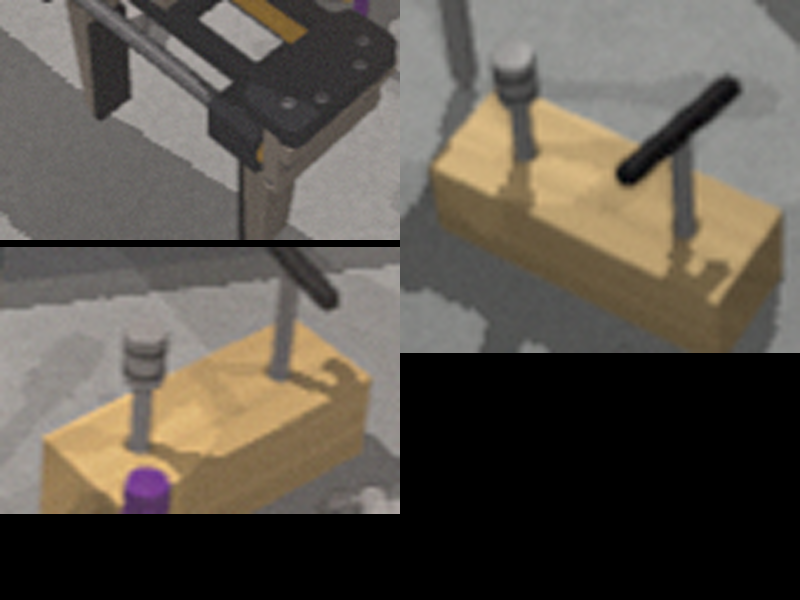

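In the initial pictures the pin head is at side (287.6,250) and scene (204.4,241), upright in the block, with the T-key bar clear of it. The two loose look-alikes now lie on the bench. The open fingertips match the reported TCP, while closed they sit about 20 mm higher, so I'll grip lower. Going above the pin.

>>> move_arm(
  moves=[
    [0,-0.02,0.02,0],
    [-0.015,-0.07,0.02,-9],
    [-0.035,-0.12,0.02,-18],
    [-0.055,-0.18,0.02,-27],
    [-0.08,-0.235,0.015,-36],
    [-0.101,-0.283,0.01,-45],
    [-0.101,-0.283,0.01,-45],
    [-0.101,-0.283,0.01,-45],
  ],
  hand=0,
)

```text
clock: 26.22
tool_pos: [0.5044, -0.3107, 0.2517]
eef_rot: [-3.004, -0.919, -0.001]
wrist_force: [0.1, 1.1, -0.3]
width: 0.0459
grip_force: 0.0
```

```bash
python3 - <<'E'
from h import *
w=capture("wrist");d=capture("side");s=capture("scene");st=get_state();print(st["clock"],st["tool_pos"],st["eef_rot"],st["width"],[(q["confidence"]) for q in ()])
for n,p in(("w",w),("s",s),("d",d)):
    for l in("pin_head","pin","tkey","block"):print(l,n,[(np.round(m["point"],1).tolist(),round(m["confidence"],2)) for m in mark_of(l,p)],[(np.round(m["box"],0).tolist(),round(m["confidence"],2)) for m in recognise(l,p)])
print("pred head .105",proj(w,(.503,-.3125,.105)),"top .12",proj(w,(.503,-.3125,.12)))
print("keybar",[atz(s,q,.126) for q in((227.8,262.8),(252.2,243.1))])
print("headinit",tri([(s,(204.4,240.9)),(d,(287.6,250.0))]),"shaft",tri([(s,(206.6,259)),(d,(286.5,270.2))]))
cv2.imwrite("pics/w3.png",w["pixels"])
g=w["pixels"];
E
```

```text
26.375 [ 0.50502072 -0.30986501  0.25185418] [-3.00300733e+00 -9.21881624e-01 -1.02845967e-03] 0.04576640662902977 []
pin_head w [([344.2, 171.8], 0.89), ([252.9, 183.9], 0.88), ([229.8, 285.8], 0.65)] [([248.0, 170.0, 263.0, 192.0], 0.85), ([292.0, 160.0, 356.0, 214.0], 0.77), ([210.0, 204.0, 241.0, 303.0], 0.63), ([257.0, 87.0, 317.0, 132.0], 0.61)]
pin w [([212.3, 204.7], 0.69), ([261.2, 165.7], 0.65), ([295.3, 212.2], 0.56), ([255.2, 180.0], 0.23)] [([295.0, 164.0, 355.0, 213.0], 0.94), ([249.0, 170.0, 269.0, 192.0], 0.78), ([211.0, 206.0, 240.0, 300.0], 0.73)]
tkey w [([282.3, 107.4], 0.95)] [([1.0, 1.0, 225.0, 166.0], 0.69), ([263.0, 85.0, 316.0, 131.0], 0.57)]
block w [([269.1, 139.2], 0.8)] [([235.0, 75.0, 316.0, 199.0], 0.88)]
pin_head s [([188.7, 314.7], 0.86), ([205.7, 238.6], 0.51)] [([201.0, 231.0, 208.0, 261.0], 0.73), ([170.0, 285.0, 191.0, 324.0], 0.72), ([121.0, 233.0, 194.0, 247.0], 0.69)]
pin s [([185.3, 240.2], 0.75), ([168.0, 282.8], 0.6)] [([171.0, 284.0, 194.0, 321.0], 0.76), ([119.0, 233.0, 193.0, 246.0], 0.64), ([200.0, 232.0, 206.0, 260.0], 0.48)]
tkey s [] 
[... 275 characters left out ...]
9.0, 344.0], 0.68)]
pin d [([288.2, 320.4], 0.75), ([239.8, 290.3], 0.56), ([285.8, 247.2], 0.44)] [([198.0, 289.0, 238.0, 344.0], 0.94), ([290.0, 310.0, 344.0, 321.0], 0.84), ([280.0, 240.0, 290.0, 270.0], 0.69)]
tkey d [] [([311.0, 216.0, 330.0, 256.0], 0.5)]
block d [([298.0, 280.8], 0.93)] [([264.0, 244.0, 338.0, 300.0], 0.84)]
pred head .105 [262.10564831 178.9670782 ] top .12 [262.12705108 182.0152166 ]
keybar [array([ 0.59502844, -0.32854242,  0.126     ]), array([ 0.59515228, -0.25744293,  0.126     ])]
headinit (array([ 0.50056589, -0.31111732,  0.10053086]), np.float64(0.0017525889910335324)) shaft (array([ 0.50228492, -0.31201495,  0.04259396]), np.float64(0.00010157760615719935))
```

```bash
python3 - <<'E'
from h import *
w=cv2.imread("pics/w3.png");c=w[160:205,235:285]
g=cv2.cvtColor(c,cv2.COLOR_BGR2GRAY);sat=cv2.cvtColor(c,cv2.COLOR_BGR2HSV)[...,1]
print("sat");[print(160+i,"".join("%4d"%v for v in sat[i,::2])) for i in range(0,45,2)]
print("gray");[print(160+i,"".join("%4d"%v for v in g[i,::2])) for i in range(0,45,2)]
E
```

```text
sat
160    5   2   2  50  95 102 101 101 101 102 101 103 102 101 101 101 100 101 102 102 102 102 101 103 103
162    5   2   5  75  98 101 101 102 102 101 101 103 101 102 101 101 100 102 103 102 101 101 103 102 103
164    2   5  26  89 100 101 102 103 102 100 101 103 102 103 101 100 101 101 102 103 102 103 105 103 104
166    2   0  54  96 102 100 102 102 101 100 101 100  96  93  98 100 101 101 101 102 102 102 104 103 101
168    2   9  77 100 101 102 103 102 102 101 101  79  27  25  80 100 103 102 102 104 102 103 101 103  91
170    2  38  91 101 100 102 103 101 101 101  98  41   0   5  48 103 102 102 102 103 103 102 101 101  69
172    0  61  97 102 101 102 103 101 101  98  76  18   5  10  37 100 103 103 102 103 104 103 102  96  44
174   13  83 100 101 101 102 102 101 100  71   9   5   5   5  10  86 101 102 103 102 104 102  99  79  16
176   35  95 102 101 103 101 101 102  89  13   5   5   2   3   4  57  99 103 102 103 102 102  98  59   0
178   61  99 101 100 102 102 102 101  58   4   5   5   5   4   5  18  96 101 101 103 102 100  94  44   3
180   85 101 101 101 101 101 102  96  24   3  
[... 3038 characters left out ...]
46 156 161 160 153 160 159 155 158 159 161 161 160 141 133 133 130 131
194  131 132 131 129 130 126 127 126 129 134 144 153 162 160 156 158 160 161 162 155 137 132 134 134 134
196  133 133 131 131 134 133 130 128 125 124 126 130 142 147 151 157 159 160 161 146 132 131 134 133 133
198  136 136 134 133 134 135 131 129 128 128 126 130 128 130 136 143 151 155 157 138 130 131 133 132 134
200  137 136 134 133 132 133 131 130 127 129 131 133 131 129 134 134 132 135 142 134 131 131 131 131 132
202  136 134 134 134 135 136 134 134 132 131 133 132 131 130 134 133 131 131 135 135 133 134 133 131 129
204  135 133 133 132 134 136 136 137 136 135 132 128 129 132 135 134 131 130 133 132 132 131 130 128 129
```

```bash
python3 - <<'E'
from h import *
w=capture("wrist");t=get_state()["tool_pos"];X=atz(w,(258.6,182.8),.12);print(X,X-t,t,w["cy"])
E
```

```text
[ 0.49938458 -0.31060759  0.12      ] [-0.00457821  0.0010429  -0.13167948] [ 0.50396279 -0.31165049  0.25167948] 193.26553541704837
```

>>> move_arm(
  moves=[
    [-0.0045,0.001,-0.05,0],
    [-0.0045,0.001,-0.1,0],
    [-0.0045,0.001,-0.14,0],
    [-0.0045,0.001,-0.165,0],
    [-0.0045,0.001,-0.178,0],
    [-0.0045,0.001,-0.1817,0],
    [-0.0045,0.001,-0.1817,0],
  ],
)

```text
clock: 28.5
tool_pos: [0.5, -0.311, 0.0707]
eef_rot: [3.004, 0.916, 0.001]
wrist_force: [-0.4, 0.2, -0.1]
width: 0.046
grip_force: 0.0
```

>>> move_arm(
  moves=[
    [0,0,0,0],
    [0,0,0,0],
    [0,0,0,0],
    [0,0,0,0],
    [0,0,0,0],
  ],
  hand=1,
  grip_force=15,
)

```text
clock: 29.12
tool_pos: [0.4999, -0.311, 0.0704]
eef_rot: [3.004, 0.916, 0.001]
wrist_force: [-0.2, -1.0, 2.5]
width: 0.0199
grip_force: 15.0
```

>>> move_arm(
  moves=[
    [0,0,0.003,0],
    [0,0,0.012,0],
    [0,0,0.035,0],
    [0,0,0.08,0],
    [0,0,0.14,0],
    [0,0,0.2,0],
    [0.005,0.02,0.245,0],
    [0.02,0.07,0.245,9],
    [0.04,0.13,0.245,18],
    [0.06,0.19,0.245,27],
    [0.085,0.25,0.245,36],
    [0.1,0.3,0.245,45],
  ],
)

```text
clock: 30.62
tool_pos: [0.5994, -0.0084, 0.3153]
eef_rot: [-2.419, -2.004, 0.001]
wrist_force: [1.2, -1.2, -0.9]
width: 0.0197
grip_force: 15.0
```

>>> move_arm(
  moves=[
    [0.0146,0.0288,0,0],
    [0.0146,0.0288,0,0],
    [0.0146,0.0288,0,0],
  ],
)

```text
clock: 31.0
tool_pos: [0.6136, 0.017, 0.3149]
eef_rot: [2.426, 1.996, -0.002]
wrist_force: [-0.6, -0.8, -2.0]
width: 0.02
grip_force: 15.0
```

```bash
python3 - <<'E'
from h import *
w=capture("wrist");d=capture("side");s=capture("scene");st=get_state();t=st["tool_pos"];print(st["clock"],t,st["eef_rot"],st["width"],st["grip_force"],st["wrist_force"])
for l in("pin_tip","pin_head","slot"):
    for n,p in(("w",w),("s",s),("d",d)):print(l,n,[(np.round(m["point"],1).tolist(),round(m["confidence"],2)) for m in mark_of(l,p)])
tip=np.array([t[0],t[1],t[2]-.0655]);
for n,p in(("w",w),("s",s),("d",d)):print(n,"pred tip",proj(p,tip),"head",proj(p,tip+[0,0,.1]),"slot",proj(p,SL+.179*EZ)); cv2.imwrite(f"pics/{n}4.png",p["pixels"])
print(angle(d))
E
python3 a.py
```

```text
31.15 [0.61374537 0.01637999 0.31512301] [ 2.42731021e+00  1.99353467e+00 -1.14893294e-03] 0.019738719385030832 14.991483986377716 [-0.02512317  0.41917323 -1.31934805]
pin_tip w [([261.1, 199.9], 0.76), ([228.8, 351.1], 0.62)]
pin_tip s [([188.9, 240.1], 0.95), ([343.4, 138.3], 0.57), ([168.1, 282.0], 0.56), ([342.6, 138.3], 0.54)]
pin_tip d [([240.8, 287.5], 0.92), ([291.7, 317.1], 0.84), ([273.3, 115.6], 0.6)]
pin_head w [([255.8, 245.6], 0.64), ([259.6, 174.8], 0.64), ([279.7, 353.4], 0.6), ([263.3, 167.4], 0.39)]
pin_head s [([129.7, 240.3], 0.66), ([346.9, 102.2], 0.6), ([187.8, 317.7], 0.56), ([342.1, 163.0], 0.33)]
pin_head d [([208.0, 331.3], 0.95), ([277.1, 73.2], 0.68), ([340.0, 311.0], 0.64)]
slot w [([259.8, 176.5], 0.89), ([259.6, 307.7], 0.57)]
slot s [([343.0, 164.9], 0.65)]
slot d []
w pred tip [261.85016385 197.68716769] head [261.95643997 247.01571382] slot [262.20569571 178.3672771 ]
s pred tip [343.66619174 141.13908784] head [349.22032645 102.4457879 ] slot [340.80013799 165.38791395]
d pred tip [273.95355128 112.45621599] head [275.60926769  73.46732536] slot [272.91231351 137.60835449]
(np.float64(4.163842479674129), np.float64(0.6940139011779688))
ref [(5.684, 265.1), (1.613, 237.2), (3.625, 185.8), (2.951, 26.4)]
now [(4.147, 215.8), (2.166, 215.1), (6.259, 186.4), (2.72, 19.1)]
4.128 0.94; 4.163 1.0; 5.044 0.12; 5.184 0.07; 6.222 0.79; 6.248 0.81; 0.637 0.12; 1.108 0.12; 2.033 0.72; 2.068 0.76; 3.011 0.15; 3.29 0.15; 31.65 [ 0.23129841 -0.25831142 -1.98153279]
```

```bash
python3 - <<'E'
from h import *
w=capture("wrist");g=cv2.cvtColor(w["pixels"],cv2.COLOR_BGR2GRAY);st=get_state();print(st["tool_pos"])
for r in range(164,206,2):print(r,"".join("%4d"%v for v in g[r,244:282]))
b=(g[168:192,250:276]<90).astype(np.uint8);n,l,s,c=cv2.connectedComponentsWithStats(b);print(s,c+[250,168])
for uv in((260,178),(262,178)):print(atz(w,uv,.179))
E
```

```text
[0.61406484 0.01812301 0.31499568]
164  158 167 171 172 169 166 164 165 166 167 167 167 166 167 169 172 172 168 165 164 166 167 168 168 168 167 169 171 172 168 165 165 166 168 168 166 152 119
166  164 168 170 172 170 166 164 165 166 168 167 166 166 167 170 172 171 167 165 164 166 168 168 168 167 168 169 171 172 169 165 165 166 168 168 166 153 124
168  166 168 170 172 170 166 165 164 166 167 168 165 166 166 170 172 172 168 165 164 165 167 168 166 164 166 169 172 172 168 165 164 165 168 168 166 154 126
170  166 168 170 172 169 166 164 165 166 167 167 166 166 167 169 171 171 167 164 164 165 167 168 169 167 167 169 171 172 169 165 164 166 167 168 166 151 121
172  166 167 170 173 170 165 164 164 166 168 166 165 161 156 153 154 153 150 148 148 151 157 160 162 165 167 169 171 171 167 164 164 165 167 168 165 150 120
174  164 167 171 173 171 166 163 164 166 167 166 158 135 104  79  72  69  68  67  68  73  82  94 117 144 162 169 172 171 168 164 164 165 167 168 165 150 120
176  161 167 171 173 170 167 165 164 166 167 166 155 127  85  47  30  28  28  26  26  27  36  65 107 141 160 168 172 172 16
[... 1707 characters left out ...]
6  98 100 104  97  91  89  90  90  88  86  82  74  64
200   73  74  74  74  76  75  77  77  75  74  74  77  86  93  94  95  94  91  87  81  76  71  69  74  80  80  79  78  73  71  71  72  73  73  73  72  73  71
202   71  70  70  69  69  71  72  72  74  74  74  77  82  90  95  94  94  91  87  81  76  70  66  66  70  73  73  74  73  73  72  71  71  71  72  72  72  71
204   43  45  44  46  48  54  55  56  59  63  67  71  78  89  94  95  93  90  86  82  75  70  65  61  61  64  65  64  63  60  55  51  50  49  47  46  45  40
[[  0   0  26  24 549]
 [  7   6  10  10  75]] [[262.65938069 179.75045537]
 [261.33333333 177.66666667]]
[0.61268356 0.01994256 0.179     ]
[0.61501111 0.01948811 0.179     ]
```

>>> move_arm(
  moves=[
    [0.0005,0.0005,-0.02,0],
    [0.0005,0.0005,-0.045,0],
    [0.0005,0.0005,-0.058,0],
    [0.0005,0.0005,-0.063,0],
    [0.0005,0.0005,-0.063,0],
    [0.0005,0.0005,-0.063,0],
  ],
)

```text
clock: 32.45
tool_pos: [0.6151, 0.0188, 0.2529]
eef_rot: [2.425, 1.996, 0.002]
wrist_force: [-1.3, 0.0, -0.5]
width: 0.0193
grip_force: 15.0
```

```bash
python3 - <<'E'
from h import *
w=capture("wrist");g=cv2.cvtColor(w["pixels"],cv2.COLOR_BGR2GRAY);st=get_state();t=st["tool_pos"];print(st["clock"],t,st["wrist_force"],st["width"])
tip=t-[0,0,.0655];print("tip",proj(w,tip),"slot",proj(w,[.615,.0186,.179]))
q=proj(w,tip).astype(int)
for r in range(q[1]-24,q[1]+22,2):print(r,"".join("%4d"%v for v in g[r,q[0]-18:q[0]+19]))
print(q)
E
```

```text
32.5 [0.61505053 0.01875009 0.25285464] [-1.1555405   0.55144785 -0.68378777] 0.019617292292984152
tip [261.28058211 197.12415971] slot [261.25001056 194.71589102]
173  173 174 176 178 180 180 181 182 181 181 180 181 181 182 184 184 183 181 180 179 180 180 181 181 181 180 181 182 182 182 180 170 165 164 163 164 164
175  175 177 177 177 178 180 181 181 181 181 179 180 180 183 186 188 185 180 178 177 178 179 182 182 181 180 182 180 178 178 177 170 164 162 161 162 164
177  175 174 174 176 178 179 180 181 181 180 179 179 180 183 186 188 184 180 178 177 178 180 181 182 181 180 180 177 170 169 169 167 164 161 160 162 164
179  175 172 171 175 177 179 180 181 181 181 179 179 180 183 186 188 185 179 178 177 178 180 182 181 179 176 171 168 167 168 169 167 163 160 161 162 164
181  175 173 172 174 177 178 179 181 181 180 178 180 180 182 187 188 184 180 178 177 177 179 180 176 170 166 165 165 166 168 169 167 163 161 161 162 167
183  174 174 176 177 178 178 180 181 181 180 178 179 180 183 186 188 184 180 178 177 178 179 177 170 164 162 164 164 165 168 169 166 163 163 166 169 174
185  174 172 171 1
[... 1892 characters left out ...]
01  98  93  88  81  76  75  93 130 152 152 137 120 112 109 106 104 105 107 107
211  169 168 164 161 160 160 161 163 163 162 162 161 150 128 110 104 103 100  97  93  87  83  76  74  93 129 154 161 157 146 137 128 115 109 107 106 107
213  169 168 164 162 160 159 161 162 163 163 162 159 149 124 107 105 103 101  97  93  88  82  75  72  87 122 151 162 166 168 167 157 145 139 130 113 108
215  160 161 159 158 156 154 154 154 154 153 152 150 141 120 106 105 104 101  97  93  87  82  76  73  84 117 144 155 160 162 159 154 151 147 138 117 103
217  105 111 116 121 125 123 121 111 106 109 112 113 112 108 105 105 104 101  98  93  88  82  76  72  79 102 122 129 128 121 111 104 102  98  93  85  80
[261 197]
```

>>> move_arm(
  moves=[
    [-0.001,0.0002,0,0],
    [-0.001,0.0002,-0.004,0],
    [-0.001,0.0002,-0.009,0],
    [-0.001,0.0002,-0.014,0],
    [-0.001,0.0002,-0.018,0],
    [-0.001,0.0002,-0.018,0],
  ],
)

```text
clock: 33.25
tool_pos: [0.6133, 0.0188, 0.2334]
eef_rot: [-2.425, -1.997, 0.001]
wrist_force: [0.4, -0.0, -1.4]
width: 0.0198
grip_force: 15.0
```

>>> move_arm(
  moves=[
    [0,0,-0.0015,0],
    [0,0,-0.003,0],
    [0,0,-0.0045,0],
    [0,0,-0.006,0],
    [0,0,-0.006,0],
  ],
)

```text
clock: 33.88
tool_pos: [0.6135, 0.0188, 0.2278]
eef_rot: [-2.425, -1.997, 0.0]
wrist_force: [-0.0, -0.8, -0.2]
width: 0.0194
grip_force: 15.0
```

>>> move_arm(
  moves=[
    [0,0,-0.002,0],
    [0,0,-0.004,0],
    [0,0,-0.006,0],
    [0,0,-0.008,0],
    [0,0,-0.008,0],
  ],
)

```text
clock: 34.5
tool_pos: [0.6134, 0.0188, 0.2198]
eef_rot: [-2.425, -1.997, 0.001]
wrist_force: [-1.2, -0.4, -1.1]
width: 0.0195
grip_force: 15.0
```

>>> move_arm(
  moves=[
    [0,0,-0.002,0],
    [0,0,-0.004,0],
    [0,0,-0.006,0],
    [0,0,-0.008,0],
    [0,0,-0.01,0],
    [0,0,-0.01,0],
  ],
)

```text
clock: 35.25
tool_pos: [0.6135, 0.0188, 0.2098]
eef_rot: [-2.425, -1.997, 0.0]
wrist_force: [0.2, -0.4, -1.1]
width: 0.0196
grip_force: 15.0
```

>>> move_arm(
  moves=[
    [0,0,-0.001,0],
    [0,0,-0.002,0],
    [0,0,-0.0025,0],
    [0,0,-0.0025,0],
  ],
)

```text
clock: 35.75
tool_pos: [0.6135, 0.0188, 0.2075]
eef_rot: [-2.425, -1.997, 0.0]
wrist_force: [-0.4, 0.7, -0.6]
width: 0.0197
grip_force: 15.0
```

>>> move_arm(
  moves=[
    [0,0,-0.0003,0],
    [0,0,-0.0006,0],
    [0,0,-0.0006,0],
  ],
)

```text
clock: 36.12
tool_pos: [0.6136, 0.0188, 0.2069]
eef_rot: [2.425, 1.997, -0.0]
wrist_force: [0.4, -0.1, -1.0]
width: 0.0197
grip_force: 15.0
```

>>> move_arm(
  moves=[
    [0,0,-0.0003,0],
    [0,0,-0.0005,0],
    [0,0,-0.0005,0],
  ],
)

```text
clock: 36.5
tool_pos: [0.6136, 0.0188, 0.2064]
eef_rot: [2.425, 1.997, -0.0]
wrist_force: [-0.3, 0.1, -0.5]
width: 0.0192
grip_force: 15.0
```

>>> move_arm(
  moves=[
    [0,0,-0.0003,0],
    [0,0,-0.0005,0],
    [0,0,-0.0005,0],
  ],
)

```text
clock: 36.88
tool_pos: [0.6136, 0.0188, 0.2058]
eef_rot: [2.425, 1.997, -0.0]
wrist_force: [0.2, -0.3, -1.6]
width: 0.0195
grip_force: 15.0
```

>>> move_arm(
  moves=[
    [0,0,-0.0002,0],
    [0,0,-0.0003,0],
    [0,0,-0.0003,0],
  ],
)

```text
clock: 37.25
tool_pos: [0.6136, 0.0189, 0.2056]
eef_rot: [2.425, 1.997, -0.0]
wrist_force: [-1.1, -0.4, -1.0]
width: 0.0196
grip_force: 15.0
```

>>> move_arm(
  moves=[
    [0,0,-0.0003,0],
    [0,0,-0.0003,0],
  ],
)

```text
clock: 37.5
tool_pos: [0.6137, 0.0189, 0.2055]
eef_rot: [2.425, 1.997, 0.0]
wrist_force: [-0.9, 0.1, -0.1]
width: 0.0197
grip_force: 15.0
```

>>> move_arm(
  moves=[
    [0,0,-0.0003,0],
    [0,0,-0.0003,0],
  ],
)

```text
clock: 37.75
tool_pos: [0.6139, 0.0189, 0.2055]
eef_rot: [2.425, 1.996, 0.001]
wrist_force: [0.8, -0.5, 2.8]
width: 0.0195
grip_force: 15.0
```

>>> move_arm(
  moves=[
    [0,0,-0.0003,0],
    [0,0,-0.0003,0],
  ],
)

```text
clock: 38.0
tool_pos: [0.614, 0.0189, 0.2053]
eef_rot: [2.425, 1.996, 0.001]
wrist_force: [-0.1, -0.2, 5.8]
width: 0.0196
grip_force: 15.0
```

>>> move_arm(
  moves=[
    [0,0,0.0004,0],
    [0,0,0.0004,0],
  ],
)

```text
clock: 38.25
tool_pos: [0.6138, 0.0188, 0.2053]
eef_rot: [2.425, 1.997, 0.001]
wrist_force: [-0.6, 0.2, 5.4]
width: 0.0197
grip_force: 15.0
```

>>> move_arm(
  moves=[
    [0,0,0,0],
    [0,0,0,0],
    [0,0,0,0],
    [0,0,0,0],
    [0,0,0.005,0],
    [0,0,0.02,0],
    [0,0,0.05,0],
    [0,0,0.1,0],
    [0,0,0.1,0],
    [0,0,0.1,0],
  ],
  hand=0,
)

```text
clock: 39.5
tool_pos: [0.6135, 0.0188, 0.3056]
eef_rot: [2.425, 1.996, 0.001]
wrist_force: [0.2, 0.9, 0.1]
width: 0.046
grip_force: 0.0
```

```bash
python3 a.py; python3 - <<'E'
from h import *
w=capture("wrist");d=capture("side");s=capture("scene");st=get_state();print(st["clock"],st["tool_pos"],st["wrist_force"],st["width"])
hd=np.array([.6138,.0187,.24])
for n,p in(("w",w),("s",s),("d",d)):print(n,[(np.round(m["point"],1).tolist(),round(m["confidence"],2)) for m in mark_of("pin_head",p)],proj(p,hd))
cv2.imwrite("pics/w5.png",w["pixels"])
E
```

```text
ref [(5.684, 265.1), (1.613, 237.2), (3.625, 185.8), (2.951, 26.4)]
now [(4.121, 219.2), (2.132, 218.6), (6.232, 216.7), (2.743, 18.0)]
4.128 1.0; 4.137 1.0; 5.062 0.1; 5.184 0.09; 6.222 0.84; 6.231 0.84; 0.986 0.13; 1.047 0.14; 2.033 0.76; 2.042 0.76; 3.063 0.14; 3.089 0.14; 39.55 [ 0.44792303 -0.48789484 -0.24921354]
39.7 [0.61301847 0.01872358 0.30398528] [ 0.35193678 -0.19073826 -0.78600095] 0.04607830465975564
w [([275.9, 360.6], 0.84), ([257.7, 202.4], 0.8)] [262.23058553 197.14908848]
s [([129.8, 239.8], 0.65), ([190.7, 316.9], 0.5), ([339.3, 143.0], 0.47), ([341.8, 182.5], 0.34)] [343.81391741 144.12906802]
d [([338.5, 311.3], 0.69), ([208.1, 335.4], 0.66), ([275.3, 118.5], 0.65)] [273.43728471 115.64872717]
```

```bash
python3 -c "
from workcell import *
print(get_state()['qd'].round(4)); print(job_done())"
```

```text
[-0.0016 -0.0026 -0.0009 -0.002   0.0025  0.0005  0.0007]
the job is handed in; nothing more can be done
None
```

I spun the wheel to about 2.5 rad/s, let it coast, braked it with the lock hole under the slot, set the pin upright on the bottom of the hole and handed the job in at about 40 s; no verdict came back, and two loose look-alike pins ended up lying on the bench, possibly tipped by my first move.

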